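# Hang the parts bin on the louvered rack and put the bush away in it

### The arm

A 6-joint arm with a two-finger parallel gripper is mounted at the origin on the work surface. World frame = base frame: x ahead of the robot, y to its left, z up, the work surface at z = 0. Lengths are in m, angles in rad, forces in N, time in s.
With the tool pointing down it reaches from about 0.25 to 0.725 m from the base axis. Payload 4 kg.
Tool frame: the origin (TCP) lies between the finger pads; the fingertips stand 17 mm ahead of it and the grasp point (between the pads) lies 2 mm behind it (tips_ahead is the distance from the TCP to the fingertips, in m); z points along the fingers, y is the direction in which the jaws open and shut (so a half turn about z gives the same grasp; the last joint's range is limited). The gripper opens to 85 mm and grips with 20 to 120 N. Pads are 22 mm wide; open, the fingers measure 114 mm over their backs; the gripper's body (76 mm by 85 mm) begins 54 mm behind the grasp point. The pads swing forward as they close: fully open they stand 13 mm farther back than shut.
Start: joints at [-1.126, 0.241, 0.005, 1.335, 0, 1.571], TCP at [0.215, -0.451, 0.218] pointing down, gripper open.
Joint ranges: [-2.72, 2.72], [-1.05, 1.87], [-1.09, 1.28], [-1.99, 2.15], [-1.42, 1.44], [-3.14, 3.14]. Speed limits (rad/s): [2.79, 2.79, 3.14, 3.14, 3.14, 3.14].

### API

Orientations are given as a unit quaternion [x, y, z, w].
In Python, from bench import * gives the robot as it stands.
- The arm moves only by the tool drive_tool, never from a script. Its argument "targets" is a list of rows, each a list of 2 entries, a list of its own where there are three numbers: the shift along the world's x, y, z normalised to -1 to 1, where 1 is 0.06 m, then the turn, a rotation vector about the world's x, y, z normalised to -1 to 1, where 1 is 8 degrees. In form: [[[x, y, z], [ax, ay, az]], ...]. A call has 1 to 10 rows; each row shifts and turns the commanded pose from where the row before left it; what a row does not reach is not made up. A row lasts 1/8 s, in which the tool goes at most 62.5 mm and 10.7 degrees, less where a joint would pass 70% of its speed; a pose out of reach is approached as far as the arm can. A call with a number of a shift or a turn outside -1 to 1 is refused whole. A call with a gripper value outside its range is refused whole. "claw" is the finger opening in mm, from 0 to 85.4, set as the call begins (left out, the last holds). The fingers move at their own pace and stop on an object; "squeeze" is the grip in N (left out, the last holds). Time passes only in rows, so rows that do not move let the fingers close. It gives the time, the measured TCP pose, the force and the opening at its end, in the units of the state.
- state(): the state, without advancing time (a new reading comes with each control period).
- read_camera(name): name is "side" or "top"; returns a dict with "frame" (400x640x3 uint8, blue, green, red), "intrinsics" (3x3 intrinsics, pixels), "rvec" (rotation vector, rad) and "tvec" (3), from world to camera coordinates, as OpenCV has them. Camera axes: x right, y down, z forward; pixel columns grow to the right and rows downward; lengths in m; the calibration is good to about 2 mm. A picture is of the moment at which its call begins. There is no depth.
- close_job(): hands the job in, once; it reports no verdict.
The state is a dict: "time": time; "joints": joint angles; "joint_vel": joint speeds; "tau": joint torques, N m; "ee_pos": TCP position; "tcp_rot": TCP orientation; "ft_force": force on the tool from outside, world axes, zero at the start; "moment": the same for the moment, N m; "width": finger opening in m.
Only numpy, scipy, OpenCV 4.12 (cv2) and the standard library are available. Lean on these libraries where they do the work, as an engineer would, in place of code of your own. Each camera call takes 0.05 s, during which the arm holds its last target.

### The job

Hang the empty parts bin in the free place on the louvered rack, the one marked by the blank card on the rack's top, with the lip on its back hooked over the upturned edge and the bin hanging straight. Once it hangs on its own, put the flanged steel bush from the bench into it. Leave the two bins that already hang there, the tin and the hammer where they are.

Things in the scene. Friction and masses are not known exactly. Their poses are not given: they have to be found in the camera images.
- bin: Empty grey plastic bin on the bench, open on top, 130 long (x) x 64 wide (y) x 70 high, walls and floor 4 thick. Origin: centre of its underside; +x to its back, z up. Back wall (outer face x = 65) and sides are 70 high, but from x = -30 to the front (x = -65) sides and front are only 40 high. Grip it across its 64 width from above, on the high sides; centre of mass near x = 11. About 0.2 kg.
- bin_lip (a point): Middle of the lower edge of the bin's lip, (79, 0, 52) in the bin's frame. A flange 50 wide, 4 thick (z = 66 to 70) runs back from the top of the back wall and turns down as the lip, 4 thick (x = 77 to 81, z = 52 to 70). The slot between back wall and lip is 12 wide and open below.
- rack: Fixed rack: upright grey steel panel 360 wide (y), 176 high. Origin on the bench below the middle of the panel's front face (plane x = 0); -x points out of the front, where bins hang at y = -100, 0, 100 with the rack's yaw. Level, with flange on the louver edge, a bin's origin is at z = 109. Let go, its front droops 3 degrees and its back meets a bar (front x = -26.5, z 94 to 118, sloped lead-in above).
- rack_edge (a point): Middle of the top of the louver's upturned steel edge, (-20, 0, 175) in the rack's frame. The edge is 330 long (rack y) and 4 thick (rack x = -22 to -18). Behind it, up to the panel at x = 0, is an 18 wide, 25 deep gap that the lip drops into. With a bin's origin at rack x = -91 the edge is in the middle of the bin's slot, for lowering.
- place: The free place, marked by a blank white card 50 x 26 on the rack's top flange. Axes parallel to the rack's; origin on the bench below the middle of a bin that hangs there, at rack x = -95. The card lies at x = 112, z = 177 from it.
- bush: Steel bush with a flanged foot, standing upright on the bench: flange 44 diameter, 12 high, above it a cylinder 36 diameter; 65 high in all, a dark (closed) bore in its top. Origin: centre of its underside, z up. About 0.3 kg.
- bush_mid (a point): Middle of the bush, on its axis, 32.5 above its foot.
- bin_left: A bin of the same shape and frame as bin, with bolts in it, loosely hanging in one of the three places.
- bin_right: A bin of the same shape and frame as bin, with thin rods in it, loosely hanging in another of the three places.
- tin: Dark tin can, 72 diameter, 110 high, standing beyond the work. Origin: centre of its underside.
- hammer: Hammer lying on the bench beyond the work, along its x axis, handle to -x.
Mind the look-alikes: they are no part of the job. What is shaped like the bin but pink or purple is not meant.

How it is judged:
On the way, in this order (a step that is already met when the one before it is completed fails the run):
1. the bin hangs in the free place by its lip, let go, with nothing in it yet (x of bin_lip in the frame of rack between -0.0205 and -0.001 m and z of bin_lip in the frame of rack between 0.152 and 0.169 m and y of bin_lip in the frame of place between -0.025 and 0.025 m and angle between bin's own z axis and vertical below 0.14 rad and angle between the x axis of bin and the x axis of rack, either way round below 0.14 rad and contact force between the fingers and bin below 0.3 N and not (x of bush_mid in the frame of bin between -0.06 and 0.06 m and y of bush_mid in the frame of bin between -0.03 and 0.03 m and z of bush_mid in the frame of bin between 0.005 and 0.055 m)), for 0.3 s.
2. the bush is in the hung bin (x of bin_lip in the frame of rack between -0.0205 and -0.001 m and z of bin_lip in the frame of rack between 0.152 and 0.169 m and y of bin_lip in the frame of place between -0.025 and 0.025 m and angle between bin's own z axis and vertical below 0.14 rad and angle between the x axis of bin and the x axis of rack, either way round below 0.14 rad and x of bush_mid in the frame of bin between -0.06 and 0.06 m and y of bush_mid in the frame of bin between -0.03 and 0.03 m and z of bush_mid in the frame of bin between 0.005 and 0.055 m), for 0.2 s.
At the end, for the whole second after the job is handed in: Bin hung at the card: lip between louver edge and panel, 6+ mm below the edge's top, within 25 mm of the place's middle, upright and square within 8 degrees. Bush inside it. Both at rest, let go; the other bins, tin and hammer within 30 mm of their starts (all of step 2 and linear speed of each of bin, bush below 0.02 m/s and distance of each of bin_left, bin_right, tin, hammer from where it was at the start of the episode below 0.03 m); the robot touches nothing.
It fails at once if the hung bin with bolts is shifted by more than 30 mm (distance of bin_left from where it was at the start of the episode above 0.03 m).
It fails at once if the hung bin with rods is shifted by more than 30 mm (distance of bin_right from where it was at the start of the episode above 0.03 m).
It fails at once if the tin is shifted by more than 30 mm (distance of tin from where it was at the start of the episode above 0.03 m).
It fails at once if the hammer is shifted by more than 30 mm (distance of hammer from where it was at the start of the episode above 0.03 m).
It also fails if it takes over 61 s, if anything falls off the work surface, if the arm or the gripper's body presses on something with over 40 N, if the wrist force passes 120 N, or if a joint passes its speed limit or range.

## Working session

There is one attempt and no reset: what is moved stays moved. The work goes in short steps, Python scripts to look and compute and a tool call to move; the robot and the scene stay as the last step left them, time stands still between calls to the robot, and variables do not carry over. Pictures are saved under pics/ and viewed, and the job is handed in when it is done.

Besides the shell and the picture viewer there is one more tool, called after "Emit:" as name(argument=value, ...), one argument or row to a line, values as JSON. drive_tool: Moves the arm, as the interface text tells. Its arguments: {"type":"object","properties":{"targets":{"type":"array","items":{"type":"array"}},"claw":{"type":"number"},"squeeze":{"type":"number"}},"required":["targets"]}

```bash
mkdir -p pics; ls; python3 - <<'E'
from bench import *
import cv2,pickle
d={}
for n in("side","top"):
    c=read_camera(n);d[n]=c;cv2.imwrite(f"pics/{n}0.png",c["frame"])
pickle.dump(d,open("cam0.pkl","wb"))
print(state())
for n in d: print(d[n]["intrinsics"],d[n]["rvec"],d[n]["tvec"])
E
```

```text
pics
{'time': 0.1, 'joints': array([-1.12601810e+00,  2.41336078e-01,  3.85972542e-03,  1.33519807e+00,
        2.18284175e-05,  1.57079250e+00]), 'joint_vel': array([-0.00061439, -0.00098838,  0.00291191,  0.00012958, -0.00068074,
       -0.00170622]), 'tau': array([-5.02102357e-04, -3.73136973e+01,  2.53010470e+01,  1.08423567e-02,
       -1.26107657e-04, -2.63898620e-06]), 'ee_pos': array([ 0.21488159, -0.45081824,  0.21740308]), 'tcp_rot': array([ 9.75372440e-01,  2.20562285e-01, -1.96469305e-04, -9.18328034e-04]), 'ft_force': array([-0.26562388,  0.25990598, -0.37135857]), 'moment': array([-0.00227535, -0.03096441,  0.0189747 ]), 'width': 0.08520587959805559}
[[426.97937315   0.         319.34589511]
 [  0.         426.97937315 195.88103112]
 [  0.           0.           1.        ]] [ 0.64179498 -2.76158746  0.93092857] [0.45531097 0.25960985 1.09664963]
[[447.87214349   0.         320.18991742]
 [  0.         447.87214349 198.30509901]
 [  0.           0.           1.        ]] [ 2.18548009 -2.19037157  0.06048818] [-0.03170968  0.53358025  1.17349531]
```

View pics/side0.png

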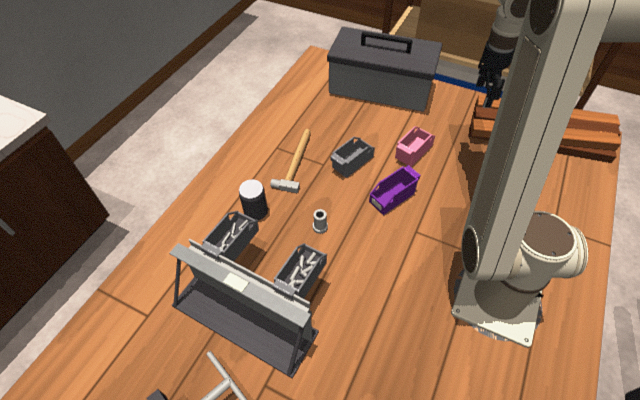

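View pics/top0.png

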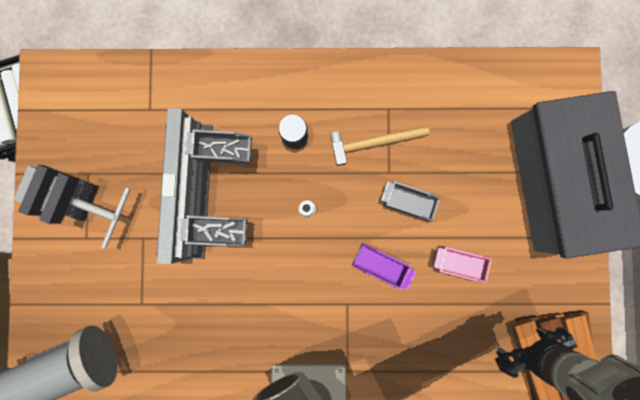

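The side view shows the grey bin at about (352,157), the bush at (320,220), and the rack with its blank card at (236,282). The top view shows the bin at (410,202), the bush at (307,208), and the card at (168,185) in the middle place. I'll zoom in to measure.

```bash
python3 - <<'E'
import cv2,pickle
import numpy as np
d=pickle.load(open("cam0.pkl","rb"))
def crop(n,x0,y0,x1,y1,f,o):
    im=cv2.resize(d[n]["frame"][y0:y1,x0:x1],None,fx=f,fy=f,interpolation=cv2.INTER_CUBIC)
    for i in range(x0,x1,10): cv2.putText(im,str(i),((i-x0)*f,8),0,.3,(0,0,255)); cv2.line(im,((i-x0)*f,0),((i-x0)*f,4),(0,0,255))
    for i in range(y0,y1,10): cv2.putText(im,str(i),(0,(i-y0)*f),0,.3,(0,0,255))
    cv2.imwrite("pics/"+o,im)
crop("top",370,170,450,230,9,"zt_bin.png")
crop("top",150,100,270,270,3,"zt_rack.png")
crop("side",320,125,385,185,9,"zs_bin.png")
crop("side",160,195,340,325,4,"zs_rack.png")
E
```

```text
(no output)
```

View pics/zt_bin.png

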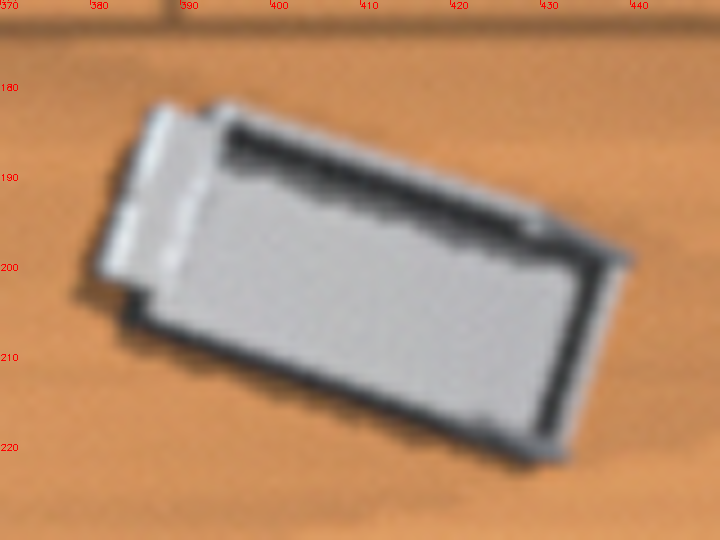

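View pics/zt_rack.png

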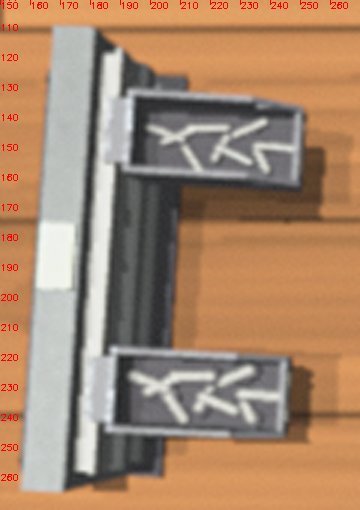

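View pics/zs_bin.png

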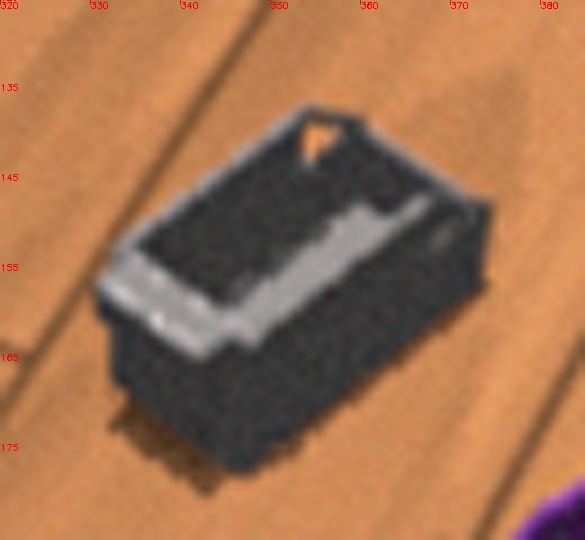

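View pics/zs_rack.png

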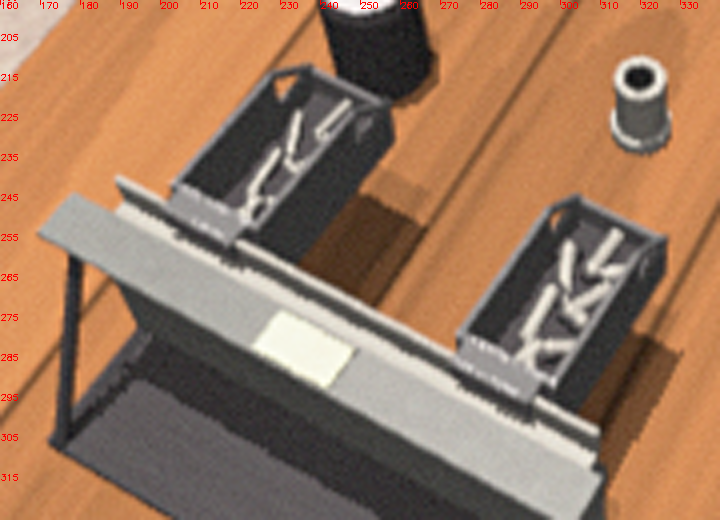

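The bin's lip faces left in the top view, toward the rack. Next I'll triangulate the matching points.

```bash
cat > h.py <<'E'
import cv2,pickle,numpy as np
def P(c):
    R=cv2.Rodrigues(np.array(c["rvec"],float))[0];t=np.array(c["tvec"],float).reshape(3,1)
    return c["intrinsics"]@np.hstack([R,t]),R,t
def tri(d,ps,pt):
    X=cv2.triangulatePoints(P(d["side"])[0],P(d["top"])[0],np.array(ps,float).reshape(2,1),np.array(pt,float).reshape(2,1))
    X=(X[:3]/X[3]).ravel()
    e=[np.linalg.norm(proj(d,n,X)-p) for n,p in(("side",ps),("top",pt))]
    return X,e
def proj(d,n,X):
    x=P(d[n])[0]@np.append(X,1);return x[:2]/x[2]
def ray(d,n,p,z):
    M,R,t=P(d[n]);K=d[n]["intrinsics"];v=R.T@np.linalg.inv(K)@np.array([p[0],p[1],1]);c=(-R.T@t).ravel()
    return c+v*(z-c[2])/v[2]
E
python3 - <<'E'
from h import *
np.set_printoptions(precision=4,suppress=True)
d=pickle.load(open("cam0.pkl","rb"))
for n in d:
    M,R,t=P(d[n]);print(n,(-R.T@t).ravel())
# card mask
for n,(x0,y0,x1,y1) in (("side",(218,268,255,296)),("top",(158,170,178,202))):
    f=d[n]["frame"][y0:y1,x0:x1].astype(int)
    m=(f.min(2)>215).astype(np.uint8)
    mm=cv2.moments(m,True);c=(mm["m10"]/mm["m00"]+x0,mm["m01"]/mm["m00"]+y0)
    cs=max(cv2.findContours(m,0,2)[0],key=cv2.contourArea)
    print(n,"card",mm["m00"],c,cv2.minAreaRect(cs),ray(d,n,c,.177)); d[n]["card"]=c
print("card",tri(d,d["side"]["card"],d["top"]["card"]))
L=[("lipA",(330.8,156.7),(388.3,181.7)),("lipB",(342.2,165),(381.4,200.6)),
("frontR",(374.5,148),(432.8,221.1)),
("flgA_out",(170,253),(168.3,109)),("flgA_in",(178.7,243),(181.7,109)),
("flgB_out",(301,330),(156.7,263.3)),
("edgeA",(189.5,239.5),(187.5,117)),("edgeB",(310,302),(178.5,257))]
for n,s,t in L: print(n,tri(d,s,t))
print("toprays lip",[ray(d,"top",p,.07) for p in((388.3,181.7),(381.4,200.6))],"front z.04",[ray(d,"top",p,.04) for p in((440.3,199.1),(432.8,221.1))])
print("flange rays",[ray(d,"top",p,.176) for p in((168.3,109),(181.7,109),(156.7,263.3),(171,263.3))])
E
```

```text
side [0.1924 0.6092 1.034 ]
top [ 0.4613 -0.0393  1.2035]
side card 228.0 (235.46052631578948, 281.5657894736842) ((17.191082000732422, 13.649682998657227), (21.22911262512207, 11.492451667785645), 28.610462188720703) [0.5534 0.319  0.177 ]
top card 248.0 (168.09274193548387, 184.47177419354838) ((10.093385696411133, 14.505837440490723), (11.228092193603516, 21.582887649536133), 3.5763344764709473) [0.5565 0.3167 0.177 ]
card (array([0.5561, 0.3179, 0.1727]), [np.float64(0.42729834241297393), np.float64(0.36965277142144604)])
lipA (array([ 0.5727, -0.2088,  0.0552]), [np.float64(0.3247408728584043), np.float64(0.35582937009059246)])
lipB (array([ 0.5244, -0.1897,  0.0595]), [np.float64(0.08083894043989892), np.float64(0.08731738001040061)])
frontR (array([ 0.4718, -0.3279,  0.0277]), [np.float64(0.16774650348188044), np.float64(0.18826714342356582)])
flgA_out (array([0.7347, 0.3222, 0.1686]), [np.float64(0.2404782325506035), np.float64(0.2152356428639006)])
flgA_in (array([0.7347, 0.291 , 0.167 ]), [np.float64(0.40162184320049515), np.float64(0.36552346417649106)])
flgB_out (array([0.3758, 0.3458, 0.161 ]), [np.float64(0.5850829855951745), np.float64(0.4771888693100766)])
edgeA (array([0.7136, 0.2748, 0.1741]), [np.float64(0.5472085195931584), np.float64(0.5008672364018076)])
edgeB (array([0.3878, 0.2895, 0.1749]), [np.float64(1.3454511816901193), np.float64(1.1367461272042219)])
toprays lip [array([ 0.5721, -0.2062,  0.07  ]), array([ 0.524 , -0.1882,  0.07  ])] front z.04 [array([ 0.5292, -0.3451,  0.04  ]), array([ 0.4722, -0.3247,  0.04  ])]
flange rays [array([0.7332, 0.3199, 0.176 ]), array([0.7331, 0.2886, 0.176 ]), array([0.376 , 0.3398, 0.176 ]), array([0.376 , 0.3071, 0.176 ])]
```

```bash
python3 - <<'E'
from h import *
np.set_printoptions(precision=4,suppress=True)
d=pickle.load(open("cam0.pkl","rb"))
o=lambda p,f:(np.array(p)+.5)/f-.5
# zoom px -> full
zt=lambda p:o(p,9)+(370,170); zs=lambda p:o(p,9)+(320,125); rt=lambda p:o(p,3)+(150,100); rs=lambda p:o(p,4)+(160,195)
for n,s,t in [("lipA",zs((97,285)),zt((165,105))),("lipB",zs((200,360)),zt((103,275))),
 ("sideRback",zs((250,345)),zt((150,312))),("frontR",zs((492,205)),zt((565,460))),
 ("flgA_out",rs((40,232)),rt((55,27))),("flgA_in",rs((75,193)),rt((95,27))),("edgeA",rs((118,178)),rt((110,50))),("edgeB",rs((598,430)),rt((83,473)))]:
    print(n,*tri(d,s,t))
print("top lip",[ray(d,"top",zt(p),.07) for p in((165,105),(103,275))],"front",[ray(d,"top",zt(p),.04) for p in((633,262),(565,460))])
print("side lip",[ray(d,"side",zs(p),.07) for p in((97,285),(200,360))])
print("flange",[ray(d,"top",rt(p),.177) for p in((55,27),(95,27),(20,490),(63,490))])
# bush: white ring on top
for n,(x0,y0,x1,y1) in (("top",(295,196,320,222)),("side",(308,204,334,238))):
    f=d[n]["frame"][y0:y1,x0:x1]; im=cv2.resize(f,None,fx=16,fy=16,interpolation=cv2.INTER_CUBIC);cv2.imwrite(f"pics/bush_{n}.png",im)
    m=(f.astype(int).min(2)>150).astype(np.uint8)
    cs=max(cv2.findContours(m,0,2)[0],key=cv2.contourArea)
    e=cv2.fitEllipse(cs);c=np.array(e[0])+(x0,y0);print(n,c,e[1:]);d[n]["b"]=c
    g=f.astype(int).max(2)<60; ys,xs=np.nonzero(g); print("dark",xs.mean()+x0,ys.mean()+y0,len(xs))
print(tri(d,d["side"]["b"],d["top"]["b"]),ray(d,"top",d["top"]["b"],.065),ray(d,"side",d["side"]["b"],.065))
E
```

```text
lipA [ 0.5736 -0.2072  0.0585] [np.float64(0.3264090640054446), np.float64(0.3577951425591839)]
lipB [ 0.5254 -0.1883  0.0624] [np.float64(0.11548407254051934), np.float64(0.12477765669218079)]
sideRback [ 0.5141 -0.2019  0.0618] [np.float64(0.4339722840964467), np.float64(0.47037593592250293)]
frontR [ 0.4727 -0.3256  0.0326] [np.float64(0.2607616484904558), np.float64(0.2928118091290802)]
flgA_out [0.7351 0.3224 0.1702] [np.float64(0.2361207139545528), np.float64(0.21138467933983432)]
flgA_in [0.7351 0.2915 0.1681] [np.float64(0.46261276934566326), np.float64(0.42093519381361966)]
edgeA [0.7135 0.276  0.178 ] [np.float64(0.8989425077318327), np.float64(0.8218297101679567)]
edgeB [0.3879 0.2914 0.178 ] [np.float64(0.9821539380184032), np.float64(0.8295903812138539)]
top lip [array([ 0.5733, -0.2052,  0.07  ]), array([ 0.5253, -0.1872,  0.07  ])] front [array([ 0.5304, -0.3441,  0.04  ]), array([ 0.4733, -0.3235,  0.04  ])]
side lip [array([ 0.5681, -0.1979,  0.07  ]), array([ 0.5225, -0.1822,  0.07  ])]
flange [array([0.7337, 0.3202, 0.177 ]), array([0.7336, 0.2891, 0.177 ]), array([0.3768, 0.3403, 0.177 ]), array([0.3767, 0.3075, 0.177 ])]
top [306.4765 207.7548] ((14.737699508666992, 17.009431838989258), 83.85475158691406)
dark nan nan 0
side [319.5321 214.2087] ((10.445525169372559, 11.949557304382324), 84.69391632080078)
dark 319.5 214.0 26
(array([0.5065, 0.0019, 0.0564]), [np.float64(0.15059115596857048), np.float64(0.14901118146403472)]) [0.5065 0.0018 0.065 ] [0.5034 0.0071 0.065 ]<stdin>:20: RuntimeWarning: Mean of empty slice.
  ret = ret.dtype.type(ret / rcount)
```

View pics/bush_top.png

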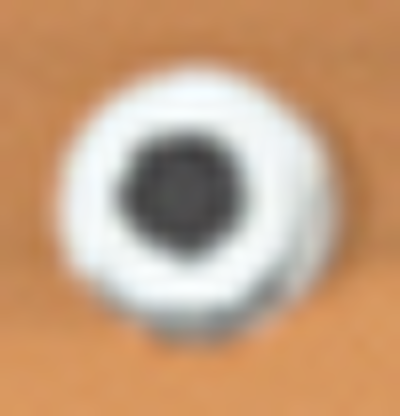

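View pics/bush_side.png

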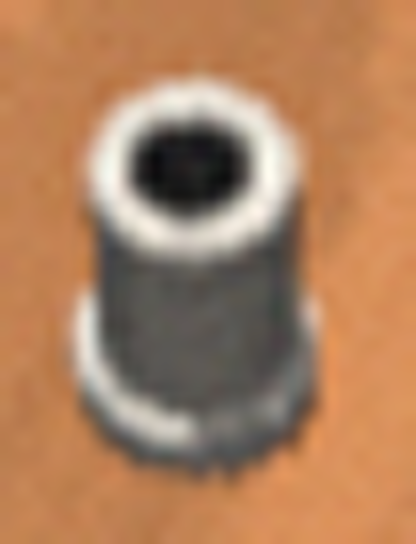

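Heights check against the text: the bush top triangulates at about 57–60 against 65, the lip at 60 against 70, and the card at 173 against 177. The two cameras disagree by a few mm, so for the fit I'll compare things within one camera. Now I'll hover over the bin.

Emit:
drive_tool(
  targets=[
    [[0.52,0.315,0],[0,0,0.57]],
    [[0.52,0.315,0],[0,0,0.57]],
    [[0.52,0.315,0],[0,0,0.57]],
    [[0.52,0.315,0],[0,0,0.57]],
    [[0.52,0.315,0],[0,0,0.57]],
    [[0.52,0.315,0],[0,0,0.57]],
    [[0.52,0.315,0],[0,0,0.57]],
    [[0.52,0.315,0],[0,0,0.57]],
    [[0.52,0.315,0],[0,0,0.57]],
    [[0.52,0.315,0],[0,0,0.57]],
  ],
  claw=85,
  squeeze=40,
)

```text
time: 1.35
ee_pos: [0.5278, -0.2615, 0.2175]
tcp_rot: [0.813, 0.582, -0.0, -0.001]
ft_force: [0.7, -0.2, 0.5]
width: 0.0852
```

Emit:
drive_tool(
  targets=[
    [[0,0,-0.6],[0,0,0]],
    [[0,0,-0.6],[0,0,0]],
    [[0,0,0],[0,0,0]],
    [[0,0,0],[0,0,0]],
  ],
)

```text
time: 1.85
ee_pos: [0.5275, -0.2627, 0.1472]
tcp_rot: [0.814, 0.581, 0.0, 0.0]
ft_force: [-0.1, -0.4, 0.6]
width: 0.0852
```

```bash
cat >> h.py <<'E'
from scipy.spatial.transform import Rotation as Rn
def st():
    from bench import state
    s=state();r=Rn.from_quat(s["tcp_rot"]).as_matrix()
    print("t",round(s["time"],2),"pos",s["ee_pos"].round(4),"ytool_yaw",np.degrees(np.arctan2(r[1,1],r[0,1])).round(2),"z",r[:,2].round(4),"F",s["ft_force"].round(2),"M",s["moment"].round(2),"w",round(s["width"],4),"j",s["joints"].round(2))
    return s
def shot(tag):
    from bench import read_camera
    d={n:read_camera(n) for n in("side","top")}
    pickle.dump(d,open(f"cam_{tag}.pkl","wb"))
    for n in d: cv2.imwrite(f"pics/{n}_{tag}.png",d[n]["frame"])
    return d
def crop(d,n,x0,y0,x1,y1,f,o):
    im=cv2.resize(d[n]["frame"][y0:y1,x0:x1],None,fx=f,fy=f,interpolation=cv2.INTER_CUBIC)
    for i in range(x0,x1,10): cv2.putText(im,str(i),(int((i-x0+.5)*f),8),0,.3,(0,0,255))
    for i in range(y0,y1,10): cv2.putText(im,str(i),(0,int((i-y0+.5)*f)),0,.3,(0,0,255))
    return im
E
python3 - <<'E'
from h import *
st();d=shot("hov")
a=crop(d,"top",360,150,460,250,6,"");cv2.imwrite("pics/hov_t.png",a)
a=crop(d,"side",300,70,400,190,5,"");cv2.imwrite("pics/hov_s.png",a)
E
```

```text
t 1.85 pos [ 0.5275 -0.2627  0.1472] ytool_yaw -18.93 z [ 8.e-04 -4.e-04 -1.e+00] F [-0.09 -0.41  0.61] M [-0.02  0.04  0.  ] w 0.0852 j [-0.46  0.45  0.12  1.24  0.    1.44]
```

View pics/hov_t.png

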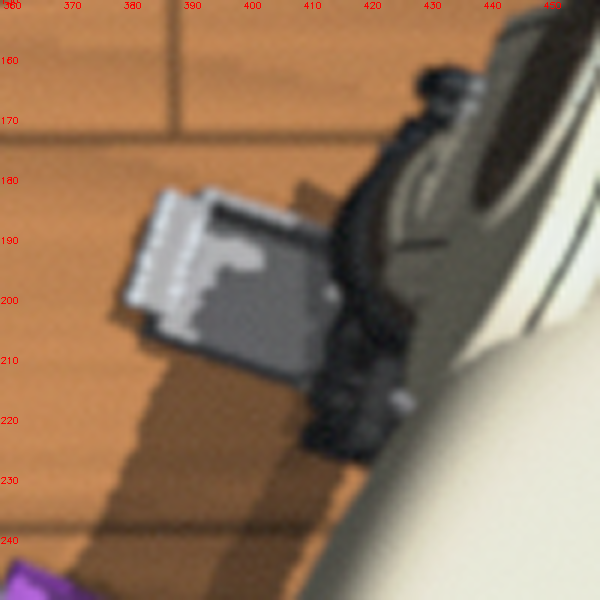

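View pics/hov_s.png

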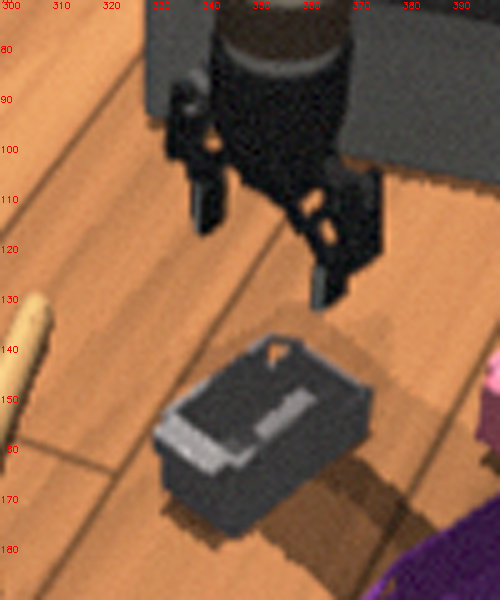

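```bash
python3 - <<'E'
from h import *
d=pickle.load(open("cam_hov.pkl","rb"))
c=np.array([.5275,-.2627,0]);y=np.array([np.cos(np.radians(-18.93)),np.sin(np.radians(-18.93)),0])
for z in(.13,.143):
  for s in(-.043,0,.043): print(z,s,proj(d,"side",c+s*y+[0,0,z]).round(1),proj(d,"top",c+s*y+[0,0,z]).round(1))
# bin predicted corners from estimate
bx=np.array([np.cos(np.radians(71.07)),np.sin(np.radians(71.07)),0]);by=np.array([-bx[1],bx[0],0])
o=np.array([.5493,-.1962,0])-.081*bx
for p in((.081,.025,.07),(.081,-.025,.07),(-.065,-.032,.04),(-.065,.032,.04),(.065,-.032,0)):
  X=o+p[0]*bx+p[1]*by+[0,0,p[2]];print(p,proj(d,"side",X).round(1),proj(d,"top",X).round(1))
print(o+.011*bx)
E
```

```text
0.13 -0.043 [362.7 139.8] [410.1 214.7]
0.13 0 [352.  132.6] [415.7 197.7]
0.13 0.043 [341.6 125.6] [421.3 180.8]
0.143 -0.043 [363.  136.7] [411.2 214.5]
0.143 0 [352.2 129.5] [416.9 197.4]
0.143 0.043 [341.7 122.5] [422.5 180.2]
(0.081, 0.025, 0.07) [341.6 162.9] [381.3 200. ]
(0.081, -0.025, 0.07) [329.8 154.3] [387.5 181.4]
(-0.065, -0.032, 0.04) [359.4 136.2] [440.1 198. ]
(-0.065, 0.032, 0.04) [374.3 146.2] [432.5 221.3]
(0.065, -0.032, 0) [331.6 165.5] [390.2 183.4]
[ 0.52659111 -0.26241409  0.        ]
```

The side view shows the fingertips at about (340,117) and (363,131), straddling the bin. The columns match the prediction; the rows are about 5 px high because the open pads sit farther back. I'll descend and grip.

Emit:
drive_tool(
  targets=[
    [[0,0,-0.35],[0,0,0]],
    [[0,0,-0.35],[0,0,0]],
    [[0,0,-0.35],[0,0,0]],
    [[0,0,-0.35],[0,0,0]],
    [[0,0,-0.3],[0,0,0]],
    [[0,0,0],[0,0,0]],
    [[0,0,0],[0,0,0]],
  ],
)

```text
time: 2.82
ee_pos: [0.5283, -0.263, 0.0459]
tcp_rot: [0.814, 0.581, 0.001, 0.001]
ft_force: [-0.4, -0.2, 0.1]
width: 0.0851
```

Emit:
drive_tool(
  targets=[
    [[0,0,0],[0,0,0]],
    [[0,0,0],[0,0,0]],
    [[0,0,0],[0,0,0]],
    [[0,0,0],[0,0,0]],
    [[0,0,0],[0,0,0]],
    [[0,0,0],[0,0,0]],
  ],
  claw=50,
  squeeze=35,
)

```text
time: 3.58
ee_pos: [0.5281, -0.2629, 0.0458]
tcp_rot: [0.814, 0.581, 0.001, 0.001]
ft_force: [-1.0, -0.1, 5.9]
width: 0.0624
```

```bash
python3 - <<'E'
from h import *
st();d=shot("grip")
a=crop(d,"top",360,150,460,250,6,"");b=crop(d,"side",300,90,400,190,6,"");cv2.imwrite("pics/grip_s.png",b)
E
```

```text
t 3.58 pos [ 0.5281 -0.2629  0.0458] ytool_yaw -18.92 z [ 0.0024 -0.0014 -1.    ] F [-1.01 -0.06  5.89] M [0.1  0.23 0.05] w 0.0624 j [-0.46  0.54 -0.02  1.01 -0.    1.44]
```

View pics/grip_s.png

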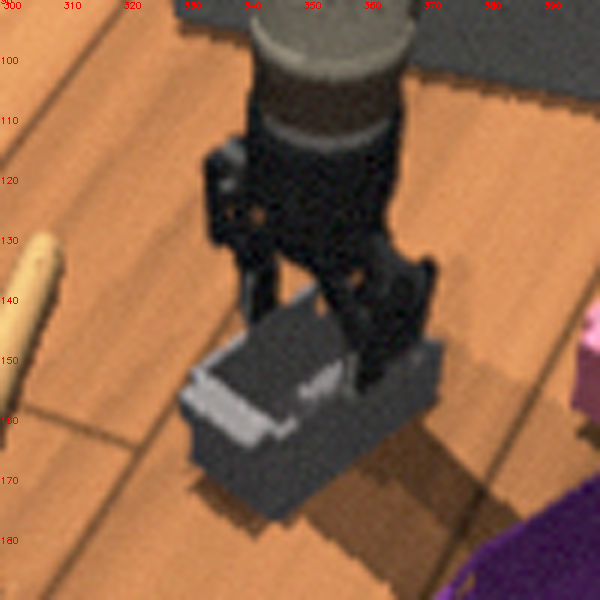

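Gripped at width 62 mm. Lifting and checking.

Emit:
drive_tool(
  targets=[
    [[0,0,0.15],[0,0,0]],
    [[0,0,0.3],[0,0,0]],
    [[0,0,0.4],[0,0,0]],
    [[0,0,0.4],[0,0,0]],
    [[0,0,0.4],[0,0,0]],
    [[0,0,0.4],[0,0,0]],
    [[0,0,0.4],[0,0,0]],
    [[0,0,0.4],[0,0,0]],
    [[0,0,0.3],[0,0,0]],
    [[0,0,0.2],[0,0,0]],
  ],
)

```text
time: 4.92
ee_pos: [0.5272, -0.2624, 0.2462]
tcp_rot: [0.814, 0.581, 0.0, 0.0]
ft_force: [-0.4, -0.6, -2.3]
width: 0.0627
```

Emit:
drive_tool(
  targets=[
    [[0.03,0.2,0],[0,0,0.1]],
    [[0.03,0.5,0],[0,0,0.2]],
    [[0.04,0.7,0],[0,0,0.2]],
    [[0.04,0.7,0],[0,0,0.2]],
    [[0.04,0.7,0],[0,0,0.3]],
    [[0.04,0.7,0],[0,0,0.3]],
    [[0.04,0.7,0],[0,0,0.3]],
    [[0.04,0.7,0],[0,0,0.2]],
    [[0.04,0.6,0],[0,0,0.1]],
    [[0.04,0.5,0],[0,0,0.1]],
  ],
)

```text
time: 6.18
ee_pos: [0.5488, 0.0999, 0.2439]
tcp_rot: [0.724, 0.69, -0.001, -0.001]
ft_force: [0.2, 0.1, -1.3]
width: 0.0625
```

Emit:
drive_tool(
  targets=[
    [[0,0.3,0],[0,0,0]],
    [[0,0.2,0],[0,0,0]],
    [[0,0,0],[0,0,0]],
    [[0,0,0],[0,0,0]],
  ],
)

```text
time: 6.68
ee_pos: [0.5499, 0.1268, 0.2452]
tcp_rot: [0.725, 0.689, -0.0, 0.0]
ft_force: [-1.0, 0.3, -1.5]
width: 0.0628
```

```bash
python3 - <<'E'
from h import *
st();d=shot("pre")
E
```

```text
t 6.67 pos [0.5499 0.1268 0.2452] ytool_yaw -2.97 z [-2.e-04 -5.e-04 -1.e+00] F [-1.05  0.32 -1.45] M [ 0.01  0.02 -0.01] w 0.0628 j [ 0.23  0.36  0.24  1.45 -0.    1.85]
```

View pics/top_pre.png

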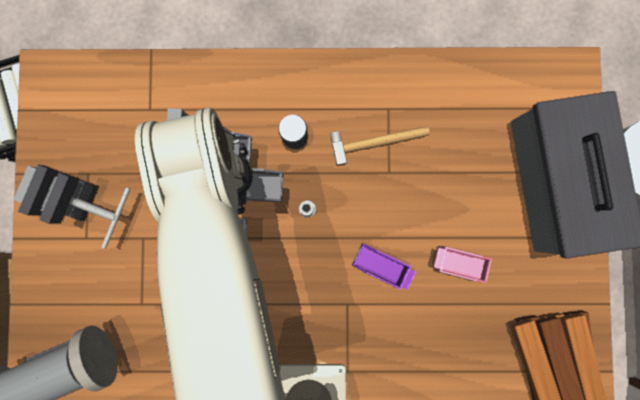

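View pics/side_pre.png

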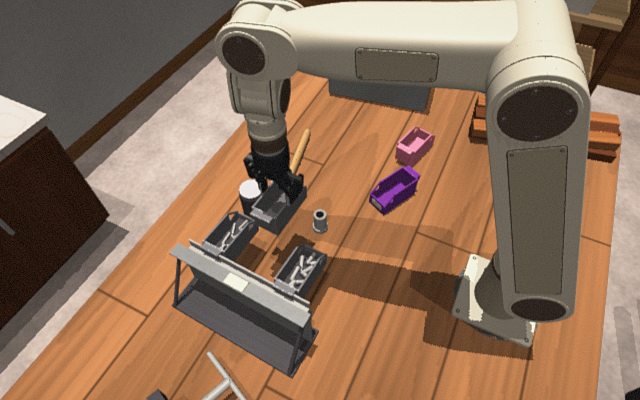

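```bash
python3 - <<'E'
from h import *
d=pickle.load(open("cam_pre.pkl","rb"))
cv2.imwrite("pics/pre_s.png",crop(d,"side",230,150,330,250,6,""))
cv2.imwrite("pics/pre_t.png",crop(d,"top",220,140,300,220,7,""))
cv2.imwrite("pics/pre_r.png",crop(d,"side",165,205,320,320,5,""))
th=np.radians(87.0);bx=np.array([np.cos(th),np.sin(th),0]);by=np.array([-bx[1],bx[0],0])
o=np.array([.5499,.1268,.1994])-.011*bx
for p in((.081,.025,.07),(.081,-.025,.07),(.065,.032,.07),(.065,-.032,.07),(-.065,-.032,.04),(-.065,.032,.04),(-.03,-.032,.07),(.065,.032,0)):
  X=o+p[0]*bx+p[1]*by+[0,0,p[2]];print(p,X.round(4),proj(d,"side",X).round(1),proj(d,"top",X).round(1))
E
```

```text
(0.081, 0.025, 0.07) [0.5286 0.198  0.2694] [268.8 220.9] [209.2 193.6]
(0.081, -0.025, 0.07) [0.5785 0.1954 0.2694] [249.8 211.8] [210.8 169.9]
(0.065, 0.032, 0.07) [0.5208 0.1824 0.2694] [275.5 216.9] [216.6 197.3]
(0.065, -0.032, 0.07) [0.5847 0.1791 0.2694] [251.3 205.4] [218.6 166.9]
(-0.065, -0.032, 0.04) [0.5779 0.0492 0.2394] [283.7 175. ] [281.7 171.7]
(-0.065, 0.032, 0.04) [0.514  0.0526 0.2394] [306.3 184.8] [280.  201.2]
(-0.03, -0.032, 0.07) [0.5797 0.0842 0.2694] [274.7 176.7] [263.7 169.1]
(0.065, 0.032, 0) [0.5208 0.1824 0.1994] [278.3 234.2] [224.  199.2]
```

View pics/pre_s.png

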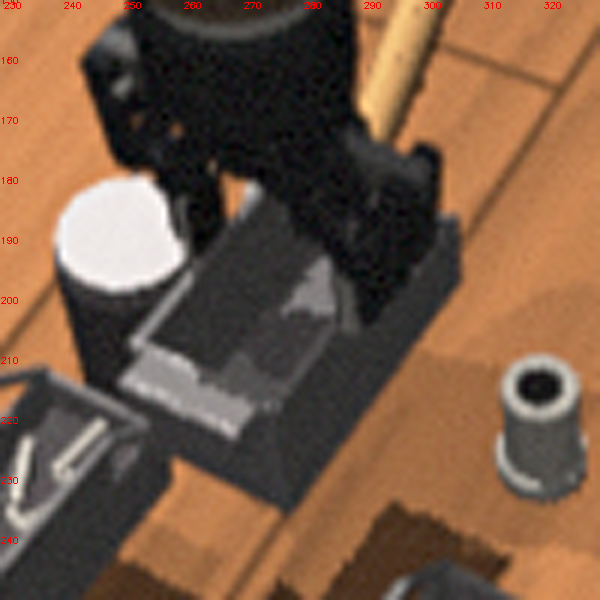

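View pics/pre_t.png

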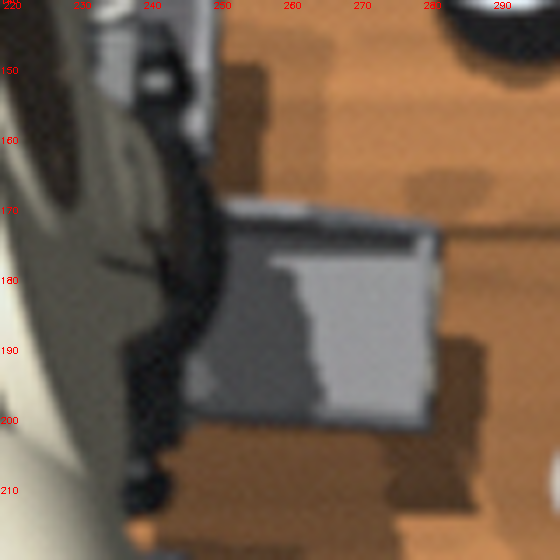

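View pics/pre_r.png

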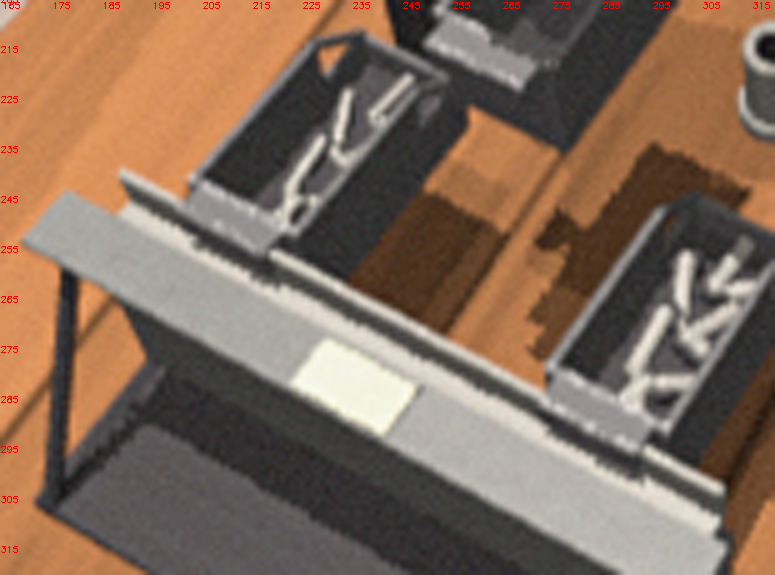

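```bash
python3 - <<'E'
from h import *
np.set_printoptions(precision=4,suppress=True)
d=pickle.load(open("cam_pre.pkl","rb"))
b=np.array([-.3,1.2]); f=lambda u:np.array([165,205])+np.array(u)/5-.5-b
A,B=[ray(d,"side",f(u),.175) for u in((122,170),(724,485))]
print("edge front-top",A,B,(A+B)/2,np.linalg.norm(A-B),np.degrees(np.arctan2(B[1]-A[1],A[0]-B[0])))
for nm,u1,u2 in(("L",(189,209),(265,255)),("R",(548,402),(635,450))):
    a,c=ray(d,"side",f(u1),.178),ray(d,"side",f(u2),.178);print(nm,a,c,(a+c)/2,np.linalg.norm(a-c))
cs=[ray(d,"side",f(u),.177) for u in((323,338),(421,384),(383,436),(289,383))];print("card",cs,np.mean(cs,0))
print("raw side card",ray(d,"side",(235.46,281.57)-b,.177))
# top with bias (+.8,0)
bt=np.array([.8,0]);rt=lambda p:(np.array(p)+.5)/3-.5+(150,100)-bt
print("top card",ray(d,"top",np.array([168.09,184.47])-bt,.177))
fl=[ray(d,"top",rt(p),.177) for p in((55,27),(95,27),(20,490),(63,490))];print(fl)
E
```

```text
edge front-top [0.7161 0.2701 0.175 ] [0.3876 0.2854 0.175 ] [0.5518 0.2778 0.175 ] 0.3288334309419262 2.666232156098161
L [0.6731 0.2749 0.178 ] [0.6271 0.2797 0.178 ] [0.6501 0.2773 0.178 ] 0.04619387776372945
R [0.4736 0.2862 0.178 ] [0.4286 0.2892 0.178 ] [0.4511 0.2877 0.178 ] 0.04504949514930126
card [array([0.5799, 0.3031, 0.177 ]), array([0.5285, 0.3029, 0.177 ]), array([0.5301, 0.3312, 0.177 ]), array([0.5811, 0.3281, 0.177 ])] [0.5549 0.3163 0.177 ]
raw side card [0.5544 0.3163 0.177 ]
top card [0.5565 0.3186 0.177 ]
[array([0.7337, 0.3221, 0.177 ]), array([0.7336, 0.291 , 0.177 ]), array([0.3768, 0.3421, 0.177 ]), array([0.3767, 0.3093, 0.177 ])]
```

The side camera gives the louver edge length as 329 mm against 330, with a yaw of 2.7–3.0°. Moving above the slot.

Emit:
drive_tool(
  targets=[
    [[0,0.25,0],[0,0,0]],
    [[0,0.35,0],[0,0,0]],
    [[0,0.35,0],[0,0,0]],
    [[0,0.35,0],[0,0,0]],
    [[0.01,0.25,-0.2],[0,0,0]],
    [[0,0,-0.3],[0,0,0]],
    [[0,0,-0.3],[0,0,0]],
    [[0,0,-0.2],[0,0,0]],
    [[0,0,0],[0,0,0]],
    [[0,0,0],[0,0,0]],
  ],
)

```text
time: 8.02
ee_pos: [0.5512, 0.2144, 0.1878]
tcp_rot: [0.726, 0.687, -0.003, 0.005]
ft_force: [-3.1, -19.6, 15.1]
width: 0.0623
```

```bash
python3 - <<'E'
from h import *
st();d=shot("abv")
cv2.imwrite("pics/abv_s.png",crop(d,"side",165,205,320,320,5,""))
cv2.imwrite("pics/abv_t.png",crop(d,"top",150,100,270,270,3,""))
E
```

```text
t 8.03 pos [0.5512 0.2144 0.1878] ytool_yaw -3.16 z [ 0.0038 -0.0114 -0.9999] F [ -3.12 -19.6   15.07] M [-3.49  0.69  0.14] w 0.0623 j [ 0.38  0.44  0.21  1.34 -0.01  2.  ]
```

View pics/abv_s.png

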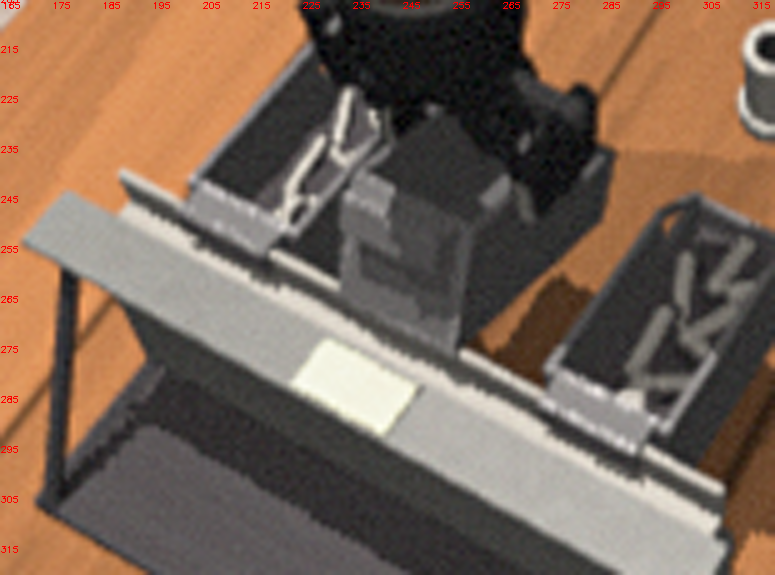

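View pics/abv_t.png

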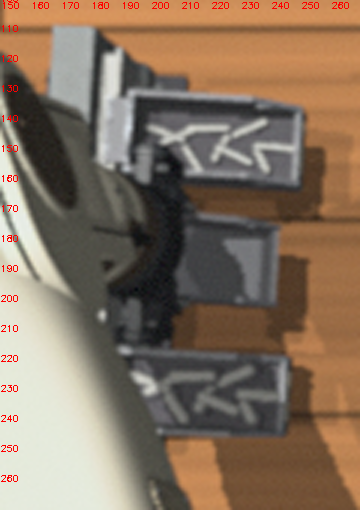

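Force reads −20 N in y and +15 N in z, so something touched. I'll compare the level-bin prediction with the image before going on.

```bash
python3 - <<'E'
from h import *
d=pickle.load(open("cam_abv.pkl","rb"))
im=crop(d,"side",220,215,295,285,8,"")
def draw(pitch,col,zoff=0):
  yaw=87.0;R=Rn.from_euler("ZY",[yaw,pitch],degrees=True).as_matrix()
  t=np.array([.5512,.2144,.1878])
  out=[]
  for p in((.081,.025,.07),(.081,-.025,.07),(.081,-.025,.052),(.081,.025,.052),(.065,.032,.07),(.065,.032,0),(.065,-.032,0),(-.065,.032,.04),(-.065,.032,0)):
    X=t+R@(np.array(p)-[.011,0,.046]);q=proj(d,"side",X)+[-.3,1.2];out.append((p,q.round(1)))
    cv2.circle(im,tuple(int(v) for v in ((q-[220,215]+.5)*8)),3,col,-1)
  return out
for r in draw(0,(0,0,255)):print(r)
cv2.imwrite("pics/abv_z.png",im)
E
```

```text
((0.081, 0.025, 0.07), array([250.1, 267.2]))
((0.081, -0.025, 0.07), array([231.4, 257.3]))
((0.081, -0.025, 0.052), array([232.8, 261.3]))
((0.081, 0.025, 0.052), array([251.3, 271.1]))
((0.065, 0.032, 0.07), array([257. , 262.8]))
((0.065, 0.032, 0), array([260.9, 277.6]))
((0.065, -0.032, 0), array([238.3, 265.5]))
((-0.065, 0.032, 0.04), array([289.5, 226.7]))
((-0.065, 0.032, 0), array([290.6, 235.6]))
```

View pics/abv_z.png

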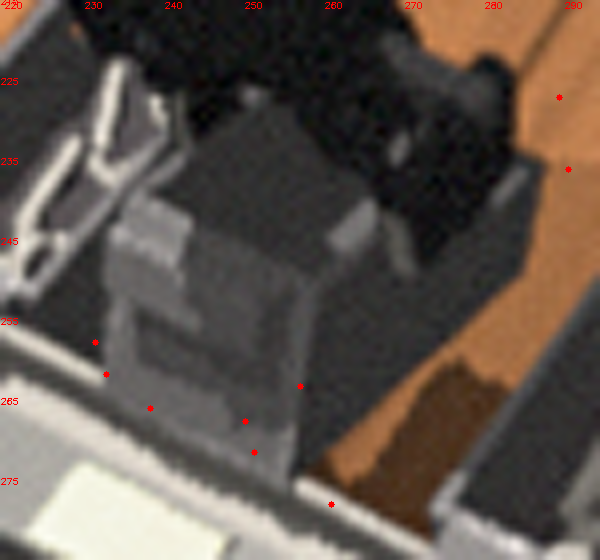

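The bin's back bottom edge caught on top of the louver edge and the bin pitched front-down in the grip. I'll back off, re-level it on the bench and regrip. Next time I'll approach horizontally, with the wall below the edge top.

Emit:
drive_tool(
  targets=[
    [[0,-0.05,0.15],[0,0,0]],
    [[0,0,0.3],[0,0,0]],
    [[0,0,0.4],[0,0,0]],
    [[0,0,0.4],[0,0,0]],
    [[0,-0.3,0.3],[0,0,0]],
    [[0,-0.5,0],[0,0,0]],
    [[0,-0.6,0],[0,0,0]],
    [[0,0,0],[0,0,0]],
    [[0,0,0],[0,0,0]],
  ],
)

```text
time: 9.25
ee_pos: [0.5505, 0.1344, 0.2776]
tcp_rot: [0.725, 0.689, -0.0, -0.0]
ft_force: [0.2, 0.8, -1.7]
width: 0.0625
```

```bash
python3 - <<'E'
from h import *
st();d=shot("bk")
cv2.imwrite("pics/bk_s.png",crop(d,"side",170,130,330,320,3,""))
E
```

```text
t 9.25 pos [0.5505 0.1344 0.2776] ytool_yaw -2.9 z [-8.e-04  5.e-04 -1.e+00] F [ 0.23  0.77 -1.69] M [-0.02 -0.03 -0.03] w 0.0625 j [0.24 0.36 0.33 1.54 0.   1.86]
```

View pics/bk_s.png

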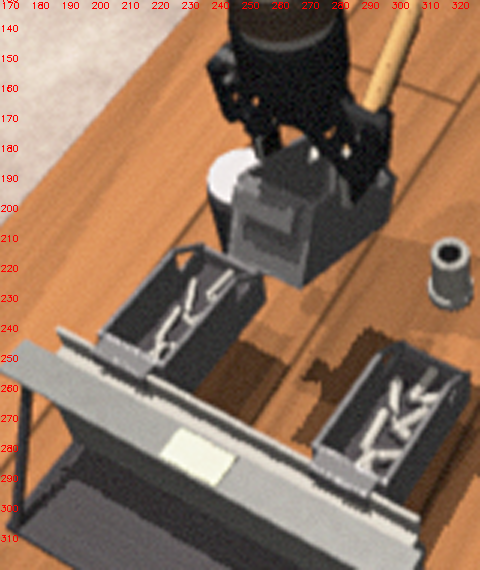

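View pics/top_bk.png

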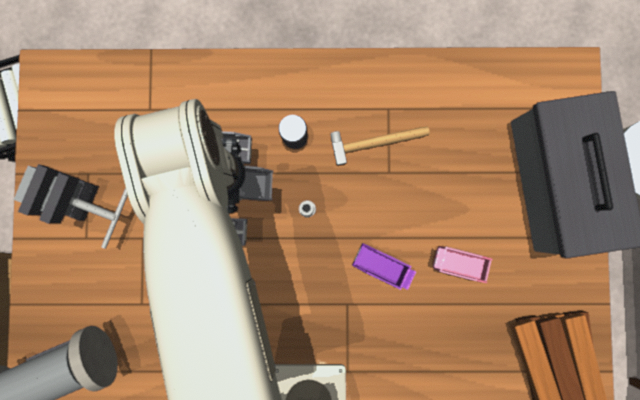

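Emit:
drive_tool(
  targets=[
    [[0,-0.4,0],[0,0,0]],
    [[-0.03,-0.7,0],[0,0,0]],
    [[-0.04,-0.8,0],[0,0,0]],
    [[-0.04,-0.8,0],[0,0,0]],
    [[-0.04,-0.8,0],[0,0,0]],
    [[-0.04,-0.8,-0.3],[0,0,0]],
    [[-0.04,-0.8,-0.6],[0,0,0]],
    [[-0.04,-0.7,-0.6],[0,0,0]],
    [[-0.04,-0.4,-0.6],[0,0,0]],
    [[0,-0.2,-0.6],[0,0,0]],
  ],
)

```text
time: 10.6
ee_pos: [0.5322, -0.2511, 0.1147]
tcp_rot: [0.725, 0.689, 0.0, 0.0]
ft_force: [-0.1, -0.2, -1.6]
width: 0.0629
```

Emit:
drive_tool(
  targets=[
    [[0,0,-0.2],[0,0,0]],
    [[0,0,0],[0,0,0]],
    [[0,0,0],[0,0,0]],
  ],
)

```text
time: 10.98
ee_pos: [0.5335, -0.2499, 0.106]
tcp_rot: [0.724, 0.689, 0.001, 0.001]
ft_force: [0.1, 0.4, -0.9]
width: 0.0627
```

```bash
python3 - <<'E'
from h import *
st();d=shot("dn")
cv2.imwrite("pics/dn_s.png",crop(d,"side",300,70,400,190,5,""))
E
```

```text
t 10.97 pos [ 0.5335 -0.2499  0.106 ] ytool_yaw -2.83 z [ 0.0029 -0.0011 -1.    ] F [ 0.06  0.35 -0.88] M [ 0.01 -0.03 -0.01] w 0.0627 j [-0.44  0.48  0.06  1.14  0.    1.18]
```

View pics/dn_s.png

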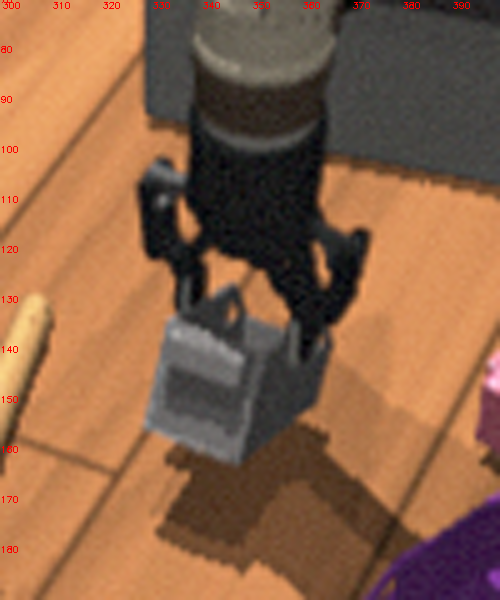

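Emit:
drive_tool(
  targets=[
    [[0,0,-0.12],[0,0,0]],
    [[0,0,-0.12],[0,0,0]],
    [[0,0,-0.12],[0,0,0]],
    [[0,0,0],[0,0,0]],
  ],
  squeeze=20,
)

```text
time: 11.58
ee_pos: [0.5311, -0.25, 0.0814]
tcp_rot: [0.725, 0.689, -0.0, -0.001]
ft_force: [-0.0, 0.0, -2.0]
width: 0.0624
```

Emit:
drive_tool(
  targets=[
    [[0,0,-0.1],[0,0,0]],
    [[0,0,-0.1],[0,0,0]],
    [[0,0,-0.1],[0,0,0]],
    [[0,0,0],[0,0,0]],
  ],
)

```text
time: 12.08
ee_pos: [0.532, -0.25, 0.0657]
tcp_rot: [0.725, 0.689, 0.0, 0.0]
ft_force: [-2.9, 2.3, 6.0]
width: 0.0624
```

```bash
python3 - <<'E'
from h import *
st();d=shot("dn2")
cv2.imwrite("pics/dn2_s.png",crop(d,"side",300,70,400,190,5,""))
E
```

```text
t 12.07 pos [ 0.532  -0.25    0.0657] ytool_yaw -2.91 z [ 5.e-04  1.e-04 -1.e+00] F [-2.91  2.34  6.02] M [ 0.32  0.59 -0.11] w 0.0624 j [-0.44  0.52 -0.    1.05  0.    1.18]
```

View pics/dn2_s.png

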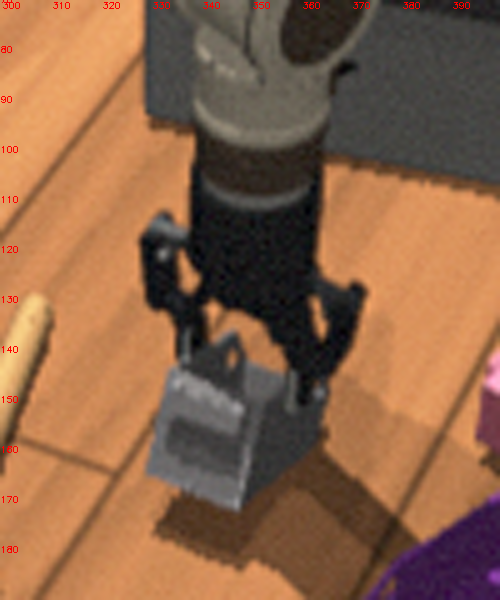

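Emit:
drive_tool(
  targets=[
    [[0,0,-0.08],[0,0,0]],
    [[0,0,-0.08],[0,0,0]],
    [[0,0,0],[0,0,0]],
  ],
)

```text
time: 12.55
ee_pos: [0.5352, -0.2479, 0.0613]
tcp_rot: [0.724, 0.69, 0.004, 0.002]
ft_force: [-3.0, 12.3, 28.7]
width: 0.0626
```

Emit:
drive_tool(
  targets=[
    [[0,0,-0.08],[0,0,0]],
    [[0,0,-0.08],[0,0,0]],
    [[0,0,0],[0,0,0]],
  ],
)

```text
time: 12.92
ee_pos: [0.5379, -0.2477, 0.0523]
tcp_rot: [0.724, 0.69, 0.006, 0.004]
ft_force: [0.8, 13.7, 27.2]
width: 0.0625
```

```bash
python3 - <<'E'
from h import *
st();d=shot("dn3")
cv2.imwrite("pics/dn3_s.png",crop(d,"side",300,70,400,190,5,""))
E
```

```text
t 12.93 pos [ 0.5379 -0.2477  0.0523] ytool_yaw -2.69 z [ 0.0141  0.0025 -0.9999] F [ 0.82 13.75 27.23] M [2.21 0.02 0.01] w 0.0625 j [-0.44  0.53 -0.02  1.01  0.01  1.18]
```

View pics/dn3_s.png

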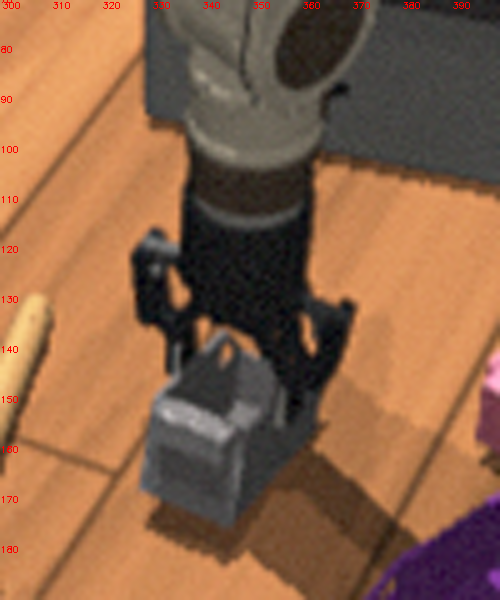

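Emit:
drive_tool(
  targets=[
    [[0,0,-0.05],[0,0,0]],
    [[0,0,-0.05],[0,0,0]],
    [[0,0,0],[0,0,0]],
  ],
)

```text
time: 13.4
ee_pos: [0.5374, -0.2493, 0.0445]
tcp_rot: [0.724, 0.69, 0.004, 0.004]
ft_force: [1.7, 9.1, 17.3]
width: 0.0628
```

Emit:
drive_tool(
  targets=[
    [[0,0,0.1],[0,0,0]],
    [[0,0,0],[0,0,0]],
    [[0,0,0],[0,0,0]],
    [[0,0,0],[0,0,0]],
    [[0,0,0.5],[0,0,0]],
    [[0,0,0.8],[0,0,0]],
    [[-0.4,-0.5,0.8],[0,0,0]],
    [[-0.6,-0.7,0],[0,0,0]],
    [[-0.5,-0.5,0],[0,0,0]],
    [[0,0,0],[0,0,0]],
  ],
  claw=85,
)

```text
time: 14.65
ee_pos: [0.4396, -0.3544, 0.1712]
tcp_rot: [0.727, 0.687, -0.0, -0.0]
ft_force: [0.0, 0.7, 0.4]
width: 0.085
```

```bash
python3 - <<'E'
from h import *
st();d=shot("rel")
cv2.imwrite("pics/rel_s.png",crop(d,"side",320,125,385,195,8,""))
cv2.imwrite("pics/rel_t.png",crop(d,"top",360,165,450,235,8,""))
E
```

```text
t 14.65 pos [ 0.4396 -0.3544  0.1712] ytool_yaw -3.21 z [-9.e-04  2.e-04 -1.e+00] F [0.05 0.72 0.41] M [ 0.09 -0.01  0.01] w 0.085 j [-0.68  0.39  0.09  1.27 -0.    0.95]
```

View pics/rel_s.png

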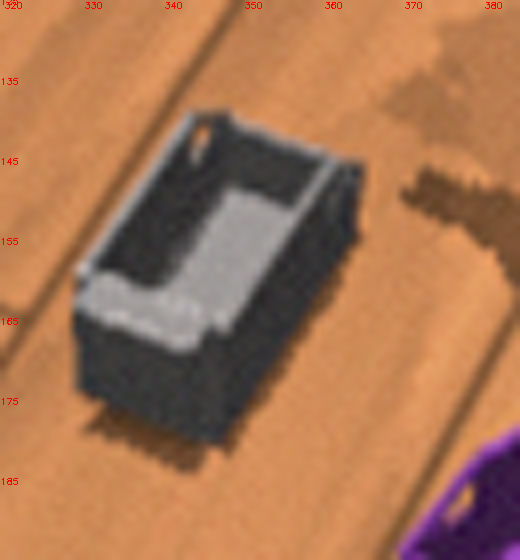

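View pics/rel_t.png

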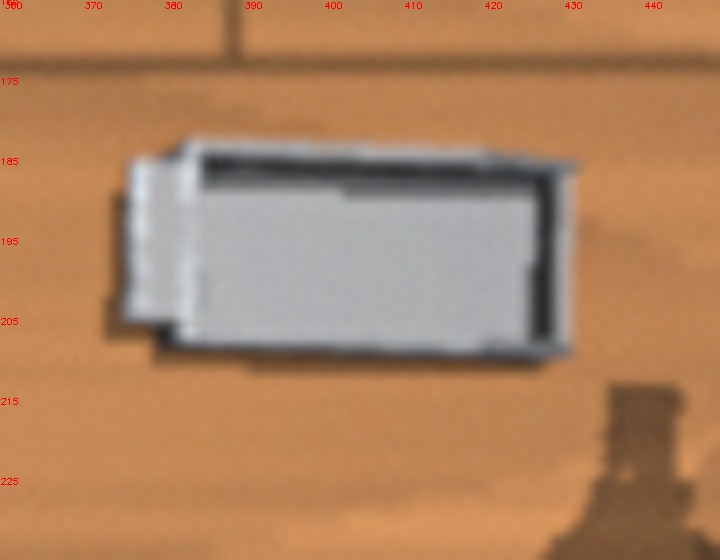

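The bin stands flat again, unoccluded: lip corners at top (375.7,184.2)/(375.2,204.2), front corners at (431.7,185.1)/(431,208.5). Measuring its pose.

```bash
python3 - <<'E'
from h import *
np.set_printoptions(precision=4,suppress=True)
d=pickle.load(open("cam_rel.pkl","rb"))
z=lambda p:np.array([360,165])+np.array(p)/8-.5
L=[ray(d,"top",z(p),.07) for p in((130,158),(126,318))];F=[ray(d,"top",z(p),.04) for p in((578,165),(572,352))]
l=sum(L)/2;f=sum(F)/2;v=l-f;v[2]=0;print(L,F,np.linalg.norm(v),np.degrees(np.arctan2(v[1],v[0])))
for a,b in (L,F): print(np.degrees(np.arctan2(b[1]-a[1],a[0]-b[0])),np.linalg.norm(a-b))
o=l-.081*v/np.linalg.norm(v);g=o+.011*v/np.linalg.norm(v);print("origin",o,"grip",g)
print(((g-[.4396,-.3544,0])/.06))
E
```

```text
[array([ 0.5656, -0.1743,  0.07  ]), array([ 0.5148, -0.1726,  0.07  ])] [array([ 0.5657, -0.3236,  0.04  ]), array([ 0.5049, -0.3206,  0.04  ])] 0.14872885476334635 88.09971634703915
1.9750278986633623 0.0508534561343394
2.8107730313642714 0.06095859811360977
origin [ 0.5375 -0.2544  0.07  ] grip [ 0.5379 -0.2434  0.07  ]
[1.6385 1.8499 1.1667]
```

Emit:
drive_tool(
  targets=[
    [[0.4,0.46,0],[0,0,0.04]],
    [[0.42,0.47,0],[0,0,0.04]],
    [[0.42,0.47,0],[0,0,0.04]],
    [[0.4,0.45,0],[0,0,0]],
    [[0,0,-0.2],[0,0,0]],
    [[0,0,-0.45],[0,0,0]],
    [[0,0,-0.5],[0,0,0]],
    [[0,0,-0.5],[0,0,0]],
    [[0,0,-0.43],[0,0,0]],
    [[0,0,0],[0,0,0]],
  ],
)

```text
time: 16.0
ee_pos: [0.5377, -0.2401, 0.0435]
tcp_rot: [0.719, 0.695, -0.001, -0.003]
ft_force: [-0.7, 0.4, -0.4]
width: 0.085
```

Emit:
drive_tool(
  targets=[
    [[0,0,0],[0,0,0]],
    [[0,0,0],[0,0,0]],
    [[0,0,0],[0,0,0]],
    [[0,0,0],[0,0,0]],
    [[0,0,0],[0,0,0]],
    [[0,0,0],[0,0,0]],
  ],
  claw=50,
  squeeze=60,
)

```text
time: 16.75
ee_pos: [0.5417, -0.2419, 0.0485]
tcp_rot: [0.719, 0.695, 0.001, 0.002]
ft_force: [-0.1, 0.1, 6.4]
width: 0.0614
```

```bash
python3 - <<'E'
from h import *
st()
E
```

```text
t 16.75 pos [ 0.5417 -0.2419  0.0485] ytool_yaw -1.95 z [ 0.0034 -0.0015 -1.    ] F [-0.1   0.1   6.43] M [0.01 0.15 0.  ] w 0.0614 j [-0.42  0.54 -0.01  1.02 -0.    1.18]
```

Emit:
drive_tool(
  targets=[
    [[0,0,0.2],[0,0,0]],
    [[0,0,0.5],[0,0,0]],
    [[0,0,0.6],[0,0,0]],
    [[0,0.3,0.6],[0,0,0]],
    [[0,0.6,0.4],[0,0,-0.05]],
    [[0.02,0.7,0],[0,0,-0.06]],
    [[0.02,0.7,0],[0,0,0]],
    [[0.02,0.7,0],[0,0,0]],
    [[0.02,0.7,0],[0,0,0]],
    [[0,0.7,0],[0,0,0]],
  ],
)

```text
time: 18.0
ee_pos: [0.5448, 0.024, 0.1849]
tcp_rot: [0.724, 0.689, -0.0, -0.0]
ft_force: [0.2, -0.7, -1.8]
width: 0.0607
```

Emit:
drive_tool(
  targets=[
    [[0,0.7,0],[0,0,0]],
    [[0,0.6,0],[0,0,0]],
    [[0,0.4,0],[0,0,0]],
    [[0,0,0],[0,0,0]],
    [[0,0,0],[0,0,0]],
  ],
)

```text
time: 18.62
ee_pos: [0.5449, 0.1241, 0.1847]
tcp_rot: [0.724, 0.689, -0.0, 0.0]
ft_force: [0.8, 0.4, -2.4]
width: 0.0608
```

```bash
python3 - <<'E'
from h import *
s=st();d=shot("pre2")
im=crop(d,"side",170,180,330,310,5,"")
th=np.radians(87.1);bx=np.array([np.cos(th),np.sin(th),0]);by=np.array([-bx[1],bx[0],0])
o=s["ee_pos"]-[0,0,.047]-.0125*bx
for p in((.081,.025,.07),(.081,-.025,.07),(.065,.032,0),(-.065,.032,.04),(-.065,.032,0)):
  X=o+p[0]*bx+p[1]*by+[0,0,p[2]];q=proj(d,"side",X);print(p,X.round(4),q.round(1))
  q=q+[-.3,1.2];cv2.circle(im,tuple(int(v) for v in ((q-[170,180]+.5)*5)),2,(0,0,255),-1)
cv2.imwrite("pics/pre2_s.png",im)
E
```

```text
t 18.62 pos [0.5449 0.1241 0.1847] ytool_yaw -2.84 z [-4.e-04 -6.e-04 -1.e+00] F [ 0.77  0.38 -2.38] M [-0.01  0.01  0.01] w 0.0608 j [ 0.22  0.37  0.1   1.3  -0.    1.84]
(0.081, 0.025, 0.07) [0.5234 0.1938 0.2077] [274.5 235.6]
(0.081, -0.025, 0.07) [0.5733 0.1913 0.2077] [256.4 226.7]
(0.065, 0.032, 0) [0.5156 0.1782 0.1377] [283.3 247.3]
(-0.065, 0.032, 0.04) [0.509  0.0483 0.1777] [309.7 199.8]
(-0.065, 0.032, 0) [0.509  0.0483 0.1377] [310.2 209.1]
```

View pics/pre2_s.png

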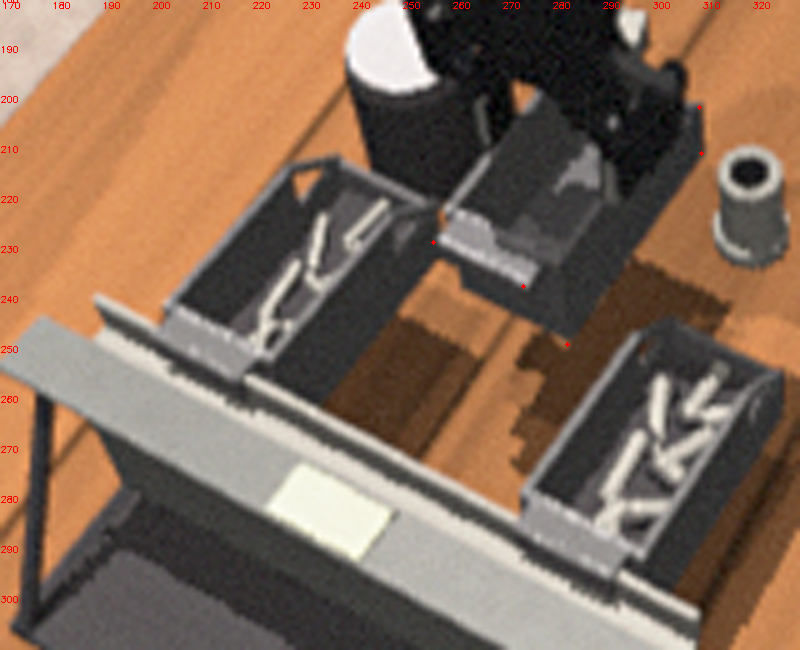

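The bin is level and the prediction fits with the known bias. I'm advancing with the wall below the edge top and the lip above it.

Emit:
drive_tool(
  targets=[
    [[0.02,0.3,0],[0,0,0]],
    [[0.03,0.4,0],[0,0,0]],
    [[0.02,0.4,0],[0,0,0]],
    [[0.02,0.26,0],[0,0,0]],
    [[0,0,0],[0,0,0]],
    [[0,0,0],[0,0,0]],
  ],
)

```text
time: 19.48
ee_pos: [0.5504, 0.2058, 0.1845]
tcp_rot: [0.725, 0.689, -0.0, 0.0]
ft_force: [0.3, -1.1, -1.4]
width: 0.061
```

```bash
python3 - <<'E'
from h import *
s=st();d=shot("adv")
im=crop(d,"side",200,215,300,300,8,"")
cv2.imwrite("pics/adv_s.png",im)
E
```

```text
t 19.48 pos [0.5504 0.2058 0.1845] ytool_yaw -2.86 z [-4.e-04 -6.e-04 -1.e+00] F [ 0.26 -1.15 -1.37] M [-0.01 -0.03  0.01] w 0.061 j [ 0.36  0.43  0.19  1.33 -0.    1.98]
```

View pics/adv_s.png

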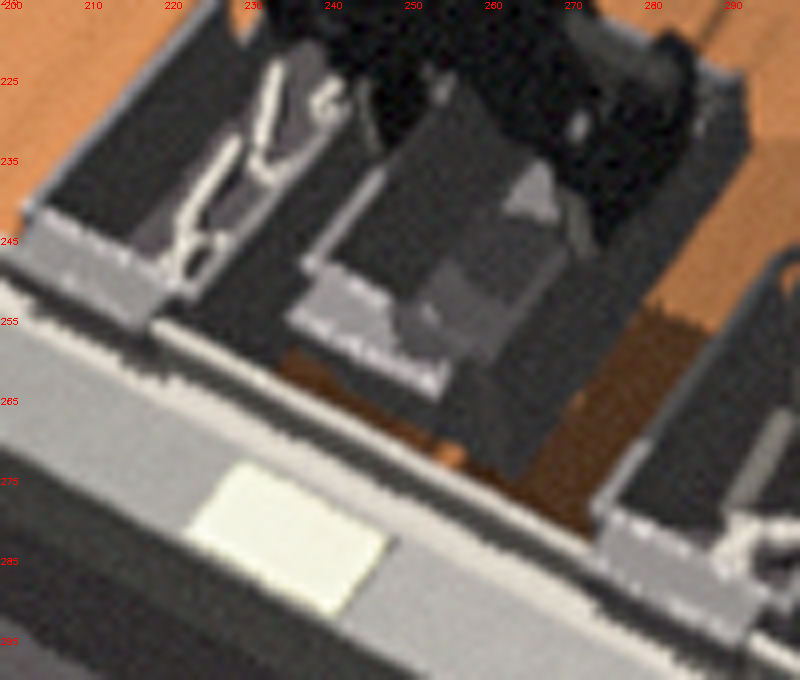

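Emit:
drive_tool(
  targets=[
    [[0,0.1,0],[0,0,0]],
    [[0,0.08,0],[0,0,0]],
    [[0,0,0],[0,0,0]],
    [[0,0,0],[0,0,0]],
  ],
)

```text
time: 20.08
ee_pos: [0.5505, 0.2171, 0.1846]
tcp_rot: [0.724, 0.689, -0.0, 0.0]
ft_force: [-0.1, 0.9, -1.2]
width: 0.0609
```

Emit:
drive_tool(
  targets=[
    [[0,0.04,0],[0,0,0]],
    [[0,0,0],[0,0,0]],
    [[0,0,0],[0,0,0]],
  ],
)

```text
time: 20.45
ee_pos: [0.5505, 0.2195, 0.1846]
tcp_rot: [0.724, 0.689, -0.0, -0.0]
ft_force: [-0.4, 0.1, -1.1]
width: 0.0608
```

```bash
python3 - <<'E'
from h import *
s=st();d=shot("adv2")
im=crop(d,"side",200,215,300,300,8,"")
cv2.imwrite("pics/adv2_s.png",im)
E
```

```text
t 20.45 pos [0.5505 0.2195 0.1846] ytool_yaw -2.83 z [-0. -0. -1.] F [-0.4   0.08 -1.06] M [-0.03 -0.02  0.  ] w 0.0608 j [ 0.38  0.44  0.2   1.33 -0.    2.  ]
```

View pics/adv2_s.png

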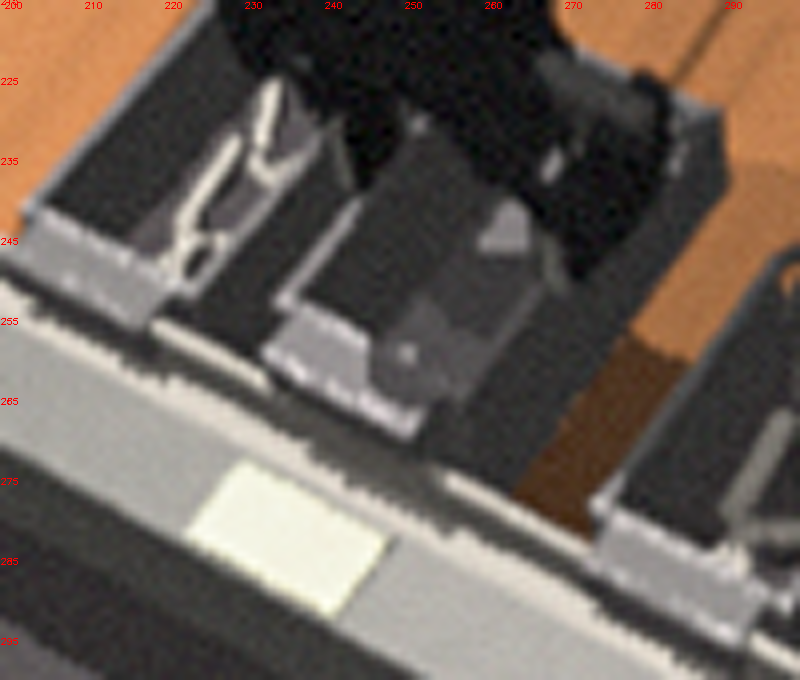

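```bash
python3 - <<'E'
from h import *
np.set_printoptions(precision=4,suppress=True)
d=pickle.load(open("cam_adv2.pkl","rb"))
b=np.array([-.3,1.2]); f=lambda u:np.array([200,215])+np.array(u)/8-.5-b
H=[ray(d,"side",f(u),.179) for u in((20,255),(137,330),(600,562),(735,640))]
L=[ray(d,"side",f(u),.2077) for u in((265,352),(408,437))]
E=[ray(d,"side",f(u),.175) for u in((155,320),(270,382),(445,472),(585,548))]   # upper outline of thin strip
E2=[ray(d,"side",f(u),.175) for u in((155,335),(265,392),(450,490),(570,552))]
for n,q in(("hung",H),("held",L),("edge up",E),("edge low",E2)):
  q=np.array(q);p=np.polyfit(q[:,0],q[:,1],1);print(n,q[:,:2].tolist() if n in("held","hung") else "",p,"y at .552:",np.polyval(p,.552))
E
```

```text
hung [[0.6730002793015635, 0.2757984804926311], [0.6280259575896466, 0.28148967265214336], [0.47262613144803856, 0.2858769187367241], [0.4285782248622768, 0.2897036662637249]] [-0.0487  0.31  ] y at .552: 0.28314701335328785
held [[0.5776744284504663, 0.28272674653185365], [0.5283582834665279, 0.2876585699748719]] [-0.1     0.3405] y at .552: 0.28529429815535035
edge up  [-0.0498  0.3063] y at .552: 0.2787724499778861
edge low  [-0.0457  0.3075] y at .552: 0.28230944837959576
```

Relative measurement puts the edge at y = 0.2788–0.2823 and the lip's outer face at 0.285–0.288, against a target of 0.290. Shifting +4.5 mm and lowering gently.

Emit:
drive_tool(
  targets=[
    [[0,0.075,0],[0,0,0]],
    [[0,0,0],[0,0,0]],
    [[0,0,-0.08],[0,0,0]],
    [[0,0,-0.08],[0,0,0]],
    [[0,0,-0.06],[0,0,0]],
    [[0,0,0],[0,0,0]],
    [[0,0,0],[0,0,0]],
  ],
)

```text
time: 21.42
ee_pos: [0.5506, 0.2239, 0.1715]
tcp_rot: [0.724, 0.689, 0.0, 0.0]
ft_force: [-0.3, 0.3, -1.2]
width: 0.061
```

Emit:
drive_tool(
  targets=[
    [[0,0,-0.05],[0,0,0]],
    [[0,0,0],[0,0,0]],
    [[0,0,0],[0,0,0]],
  ],
)

```text
time: 21.8
ee_pos: [0.5506, 0.2238, 0.1684]
tcp_rot: [0.724, 0.689, -0.0, 0.0]
ft_force: [0.8, -0.3, -0.8]
width: 0.0608
```

```bash
python3 - <<'E'
from h import *
s=st();d=shot("low")
im=crop(d,"side",200,215,300,300,8,"")
cv2.imwrite("pics/low_s.png",im)
E
```

```text
t 21.8 pos [0.5506 0.2238 0.1684] ytool_yaw -2.84 z [ 1.e-04 -2.e-04 -1.e+00] F [ 0.81 -0.31 -0.84] M [-0.17 -0.12 -0.03] w 0.0608 j [ 0.39  0.45  0.18  1.3  -0.    2.01]
```

View pics/low_s.png

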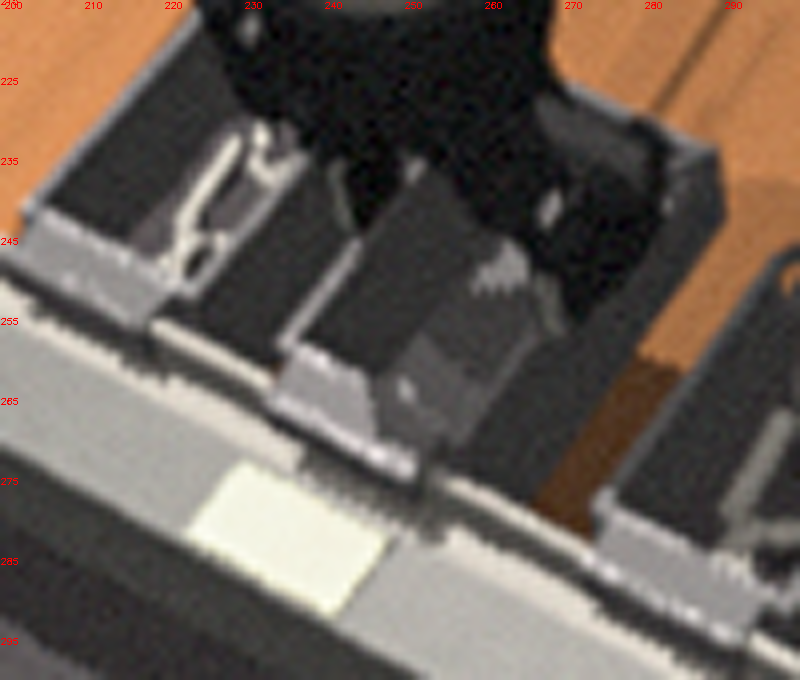

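Emit:
drive_tool(
  targets=[
    [[0,0,-0.05],[0,0,0]],
    [[0,0,0],[0,0,0]],
    [[0,0,0],[0,0,0]],
  ],
)

```text
time: 22.28
ee_pos: [0.5504, 0.2238, 0.1652]
tcp_rot: [0.724, 0.689, -0.0, -0.0]
ft_force: [0.1, -1.7, 0.3]
width: 0.0606
```

Emit:
drive_tool(
  targets=[
    [[0,0,-0.05],[0,0,0]],
    [[0,0,0],[0,0,0]],
    [[0,0,0],[0,0,0]],
  ],
)

```text
time: 22.65
ee_pos: [0.5504, 0.224, 0.1621]
tcp_rot: [0.724, 0.689, -0.0, -0.0]
ft_force: [-0.0, -1.0, -1.9]
width: 0.0611
```

```bash
python3 - <<'E'
from h import *
s=st()
E
```

```text
t 22.65 pos [0.5504 0.224  0.1621] ytool_yaw -2.83 z [-5.e-04  1.e-04 -1.e+00] F [-0.01 -1.   -1.91] M [-0.37 -0.04  0.04] w 0.0611 j [0.39 0.46 0.17 1.28 0.   2.01]
```

Emit:
drive_tool(
  targets=[
    [[0,-0.03,-0.04],[0,0,0]],
    [[0,0,0],[0,0,0]],
    [[0,0,0],[0,0,0]],
  ],
)

```text
time: 23.02
ee_pos: [0.5505, 0.2225, 0.16]
tcp_rot: [0.724, 0.689, 0.0, -0.0]
ft_force: [0.8, 0.0, -1.6]
width: 0.061
```

Emit:
drive_tool(
  targets=[
    [[0,-0.01,-0.04],[0,0,0]],
    [[0,0,0],[0,0,0]],
    [[0,0,0],[0,0,0]],
  ],
)

```text
time: 23.4
ee_pos: [0.5505, 0.2217, 0.1576]
tcp_rot: [0.724, 0.689, 0.0, -0.0]
ft_force: [0.4, -0.1, -1.7]
width: 0.0607
```

```bash
python3 - <<'E'
from h import *
s=st();d=shot("low2")
im=crop(d,"side",200,215,300,300,8,"")
cv2.imwrite("pics/low2_s.png",im)
E
```

```text
t 23.4 pos [0.5505 0.2217 0.1576] ytool_yaw -2.83 z [-0.e+00  1.e-04 -1.e+00] F [ 0.44 -0.13 -1.69] M [-0.02  0.03 -0.01] w 0.0607 j [0.38 0.46 0.16 1.27 0.   2.  ]
```

View pics/low2_s.png

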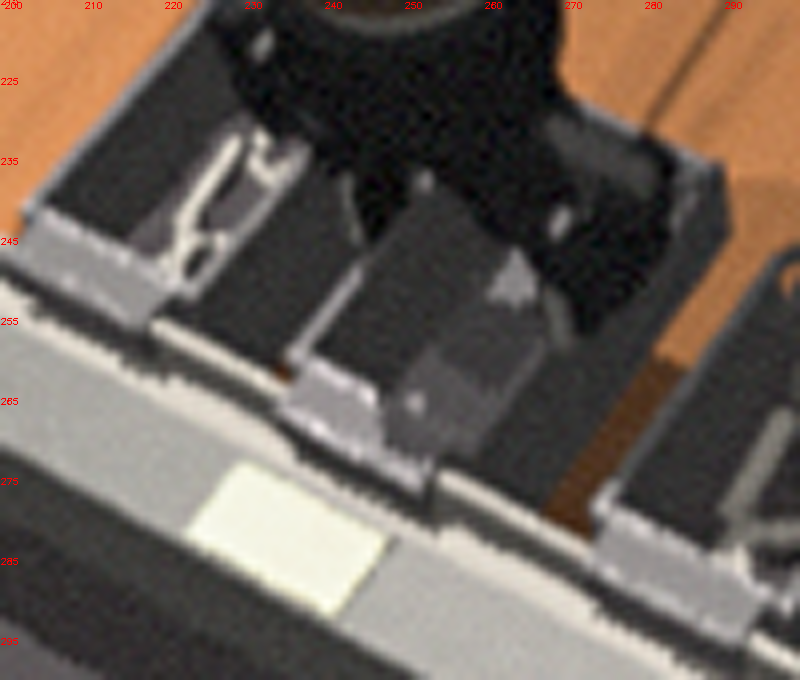

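The held lip now lines up with the hung bins' lips over the strip. Seating it.

Emit:
drive_tool(
  targets=[
    [[0,0,-0.03],[0,0,0]],
    [[0,0,0],[0,0,0]],
    [[0,0,0],[0,0,0]],
  ],
)

```text
time: 23.88
ee_pos: [0.5507, 0.2211, 0.1564]
tcp_rot: [0.724, 0.689, 0.0, 0.0]
ft_force: [-0.6, -3.2, 3.8]
width: 0.061
```

Emit:
drive_tool(
  targets=[
    [[0,0,-0.03],[0,0,0]],
    [[0,0,0],[0,0,0]],
    [[0,0,0],[0,0,0]],
  ],
)

```text
time: 24.25
ee_pos: [0.5508, 0.2205, 0.1555]
tcp_rot: [0.725, 0.689, 0.0, 0.001]
ft_force: [-3.1, -5.7, 7.8]
width: 0.061
```

```bash
python3 - <<'E'
from h import *
s=st()
E
```

```text
t 24.25 pos [0.5508 0.2205 0.1555] ytool_yaw -2.87 z [ 0.0016 -0.0014 -1.    ] F [-3.1  -5.66  7.78] M [-1.    0.61  0.18] w 0.061 j [ 0.38  0.46  0.15  1.26 -0.    2.  ]
```

Fz rises at bin z of about 0.109, so the flange is on the edge. Releasing with a modest opening and rising straight up.

Emit:
drive_tool(
  targets=[
    [[0,0,0],[0,0,0]],
    [[0,0,0],[0,0,0]],
    [[0,0,0],[0,0,0]],
    [[0,0,0],[0,0,0]],
  ],
  claw=75,
)

```text
time: 24.75
ee_pos: [0.5504, 0.2217, 0.1537]
tcp_rot: [0.724, 0.689, -0.0, -0.0]
ft_force: [1.0, -0.5, -0.2]
width: 0.0751
```

Emit:
drive_tool(
  targets=[
    [[0,0,0.15],[0,0,0]],
    [[0,0,0.3],[0,0,0]],
    [[0,0,0.6],[0,0,0]],
    [[0,0,0.6],[0,0,0]],
    [[0,-0.4,0.3],[0,0,0]],
    [[0,-0.7,0],[0,0,0]],
    [[0,-0.7,0],[0,0,0]],
    [[0,-0.6,0],[0,0,0]],
    [[0,-0.4,0],[0,0,0]],
    [[0,0,0],[0,0,0]],
  ],
)

```text
time: 26.0
ee_pos: [0.5507, 0.052, 0.2719]
tcp_rot: [0.725, 0.688, 0.0, 0.0]
ft_force: [-0.9, 0.7, 0.3]
width: 0.0753
```

```bash
python3 - <<'E'
from h import *
s=st();d=shot("hung")
cv2.imwrite("pics/hung_s.png",crop(d,"side",170,190,330,310,5,""))
E
```

```text
t 26.0 pos [0.5507 0.052  0.2719] ytool_yaw -3.01 z [ 1.1e-03  2.0e-04 -1.0e+00] F [-0.87  0.74  0.35] M [-0.   -0.02  0.03] w 0.0753 j [0.09 0.33 0.27 1.51 0.   1.72]
```

View pics/hung_s.png

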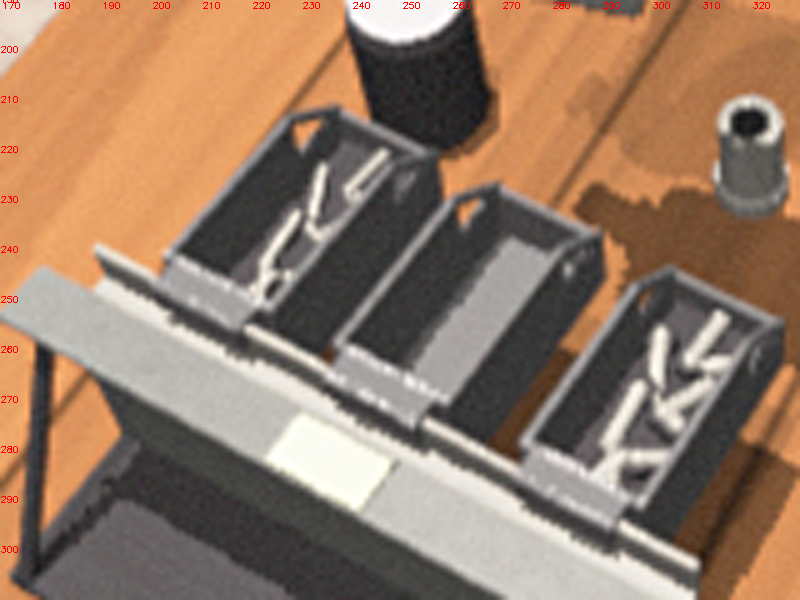

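View pics/top_hung.png

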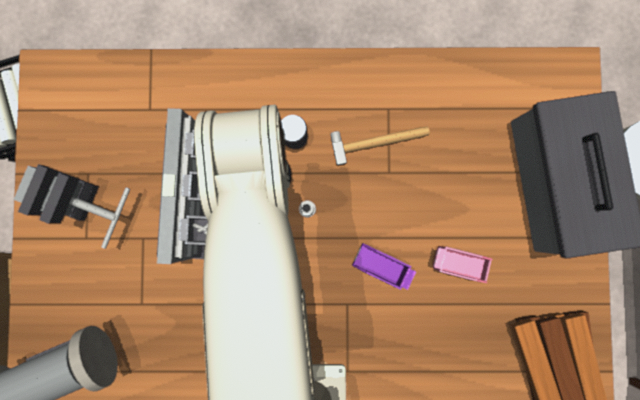

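The bin hangs level with its neighbours (lip at side (236–250, 260–275), directly in front of the card) and is let go. Next is the bush. I'll grip it along the bin's length so the fingers clear the side walls.

```bash
python3 - <<'E'
from h import *
np.set_printoptions(precision=4,suppress=True)
d=pickle.load(open("cam_hung.pkl","rb"))
res={}
for n,(x0,y0,x1,y1),rg in (("top",(295,196,320,222),(301,202,311,213)),("side",(308,204,334,238),(314,208,326,220))):
    g=cv2.cvtColor(d[n]["frame"],cv2.COLOR_BGR2GRAY).astype(float)
    x0,y0,x1,y1=rg;w=np.clip(140-g[y0:y1,x0:x1],0,None)
    Y,X=np.mgrid[y0:y1,x0:x1];c=np.array([(w*X).sum(),(w*Y).sum()])/w.sum();res[n]=c
b={"side":np.array([-.3,1.2]),"top":np.array([.8,0])}
for n in res: print(n,res[n],ray(d,n,res[n],.065),"bias-corr",ray(d,n,res[n]-b[n],.065))
print(tri(d,res["side"],res["top"]),tri(d,res["side"]-b["side"],res["top"]-b["top"]))
E
```

```text
top [305.621  207.6683] [0.5068 0.0039 0.065 ] bias-corr [0.5068 0.006  0.065 ]
side [319.0427 214.8457] [0.5036 0.0096 0.065 ] bias-corr [0.5047 0.0057 0.065 ]
(array([0.5068, 0.0042, 0.056 ]), [np.float64(0.11875921067846668), np.float64(0.11739708086107219)]) (array([0.5059, 0.0056, 0.0643]), [np.float64(0.3854652759811158), np.float64(0.3811749274227814)])
```

With the bias correction the bush top triangulates at z = 0.0643 (text 0.065), position (0.506, 0.006).

Emit:
drive_tool(
  targets=[
    [[-0.07,-0.08,0],[0,0,0.94]],
    [[-0.07,-0.08,0],[0,0,0.94]],
    [[-0.07,-0.08,0],[0,0,0.94]],
    [[-0.07,-0.08,0],[0,0,0.94]],
    [[-0.07,-0.08,0],[0,0,0.94]],
    [[-0.07,-0.08,-0.2],[0,0,0.94]],
    [[-0.07,-0.08,-0.3],[0,0,0.94]],
    [[-0.07,-0.08,-0.3],[0,0,0.94]],
    [[-0.07,-0.07,-0.3],[0,0,0.94]],
    [[-0.07,-0.06,-0.3],[0,0,0.94]],
  ],
  claw=85,
)

```text
time: 27.35
ee_pos: [0.5086, 0.0085, 0.1867]
tcp_rot: [0.15, 0.989, 0.0, 0.0]
ft_force: [1.6, -0.1, 0.7]
width: 0.0844
```

Emit:
drive_tool(
  targets=[
    [[-0.03,0,-0.3],[0,0,0.94]],
    [[-0.02,0,-0.3],[0,0,0.91]],
    [[0,0,0],[0,0,0]],
    [[0,0,0],[0,0,0]],
  ],
)

```text
time: 27.85
ee_pos: [0.5062, 0.0081, 0.1518]
tcp_rot: [0.025, 1.0, 0.0, 0.001]
ft_force: [0.2, -0.1, 0.8]
width: 0.0853
```

```bash
python3 - <<'E'
from h import *
s=st();d=shot("bh")
cv2.imwrite("pics/bh_s.png",crop(d,"side",260,150,380,250,5,""))
E
```

```text
t 27.85 pos [0.5062 0.0081 0.1518] ytool_yaw 87.13 z [ 1.1e-03  1.0e-04 -1.0e+00] F [ 0.16 -0.13  0.83] M [ 0.01 -0.02 -0.01] w 0.0853 j [ 0.02  0.29 -0.1   1.17  0.    0.07]
```

View pics/bh_s.png

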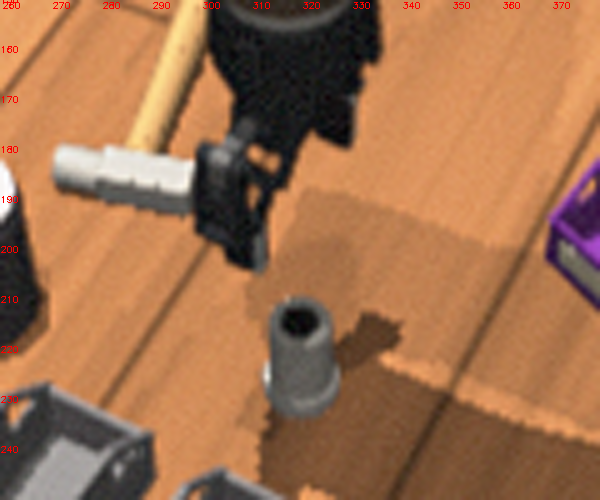

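Emit:
drive_tool(
  targets=[
    [[0,-0.03,-0.3],[0,0,0]],
    [[0,0,-0.4],[0,0,0]],
    [[0,0,-0.4],[0,0,0]],
    [[0,0,-0.4],[0,0,0]],
    [[0,0,-0.3],[0,0,0]],
    [[0,0,0],[0,0,0]],
    [[0,0,0],[0,0,0]],
  ],
)

```text
time: 28.82
ee_pos: [0.5065, 0.0056, 0.0441]
tcp_rot: [0.025, 1.0, 0.0, 0.001]
ft_force: [0.6, -0.7, 0.2]
width: 0.0849
```

Emit:
drive_tool(
  targets=[
    [[0,0,0],[0,0,0]],
    [[0,0,0],[0,0,0]],
    [[0,0,0],[0,0,0]],
    [[0,0,0],[0,0,0]],
    [[0,0,0],[0,0,0]],
    [[0,0,0],[0,0,0]],
    [[0,0,0],[0,0,0]],
  ],
  claw=20,
  squeeze=50,
)

```text
time: 29.7
ee_pos: [0.5062, 0.0054, 0.0438]
tcp_rot: [0.025, 1.0, -0.0, 0.001]
ft_force: [-1.5, -1.0, 4.7]
width: 0.0336
```

Emit:
drive_tool(
  targets=[
    [[0,0,0.2],[0,0,0]],
    [[0,0,0.5],[0,0,0]],
    [[0,0,0.7],[0,0,0]],
    [[0,0,0.8],[0,0,0]],
    [[0,0,0.8],[0,0,0]],
    [[0,0,0.3],[0,0,0]],
    [[0,0,0],[0,0,0]],
  ],
)

```text
time: 30.58
ee_pos: [0.5063, 0.0057, 0.2426]
tcp_rot: [0.025, 1.0, 0.0, 0.002]
ft_force: [1.0, 0.1, -2.1]
width: 0.0333
```

```bash
python3 - <<'E'
from h import *
s=st();d=shot("bg")
cv2.imwrite("pics/bg_s.png",crop(d,"side",240,110,360,230,5,""))
E
```

```text
t 30.57 pos [0.5063 0.0057 0.2426] ytool_yaw 87.17 z [ 3.2e-03  2.0e-04 -1.0e+00] F [ 1.03  0.09 -2.1 ] M [ 0.06  0.05 -0.01] w 0.0333 j [0.01 0.24 0.07 1.4  0.   0.06]
```

View pics/bg_s.png

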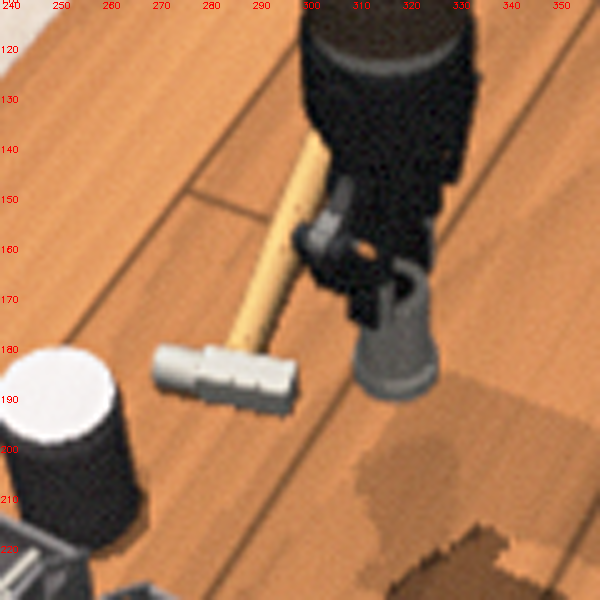

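Bush held with its axis upright. Moving over the bin's middle.

Emit:
drive_tool(
  targets=[
    [[0.08,0.3,0.1],[0,0,0]],
    [[0.1,0.5,0.1],[0,0,0]],
    [[0.1,0.5,0],[0,0,0]],
    [[0.12,0.5,0],[0,0,0]],
    [[0.12,0.5,0],[0,0,0]],
    [[0.1,0.5,0],[0,0,0]],
    [[0.1,0.35,0],[0,0,0]],
    [[0,0.17,0],[0,0,0]],
    [[0,0,0],[0,0,0]],
    [[0,0,0],[0,0,0]],
  ],
)

```text
time: 31.92
ee_pos: [0.5484, 0.2041, 0.2528]
tcp_rot: [0.025, 1.0, -0.0, -0.0]
ft_force: [0.8, -0.4, -2.2]
width: 0.0335
```

Emit:
drive_tool(
  targets=[
    [[0,0,-0.3],[0,0,0]],
    [[0,0,-0.3],[0,0,0]],
    [[0,0,0],[0,0,0]],
    [[0,0,0],[0,0,0]],
  ],
)

```text
time: 32.42
ee_pos: [0.5491, 0.2042, 0.2179]
tcp_rot: [0.025, 1.0, 0.0, 0.0]
ft_force: [-0.5, 0.2, -2.6]
width: 0.0332
```

```bash
python3 - <<'E'
from h import *
s=st();d=shot("ob")
cv2.imwrite("pics/ob_s.png",crop(d,"side",200,170,310,280,7,""))
im=crop(d,"top",180,130,270,230,6,"");cv2.imwrite("pics/ob_t.png",im)
E
```

```text
t 32.42 pos [0.5491 0.2042 0.2179] ytool_yaw 87.11 z [ 1.e-03  3.e-04 -1.e+00] F [-0.48  0.24 -2.61] M [-0.06 -0.01 -0.  ] w 0.0332 j [ 0.36  0.41  0.25  1.4  -0.    0.41]
```

View pics/ob_s.png

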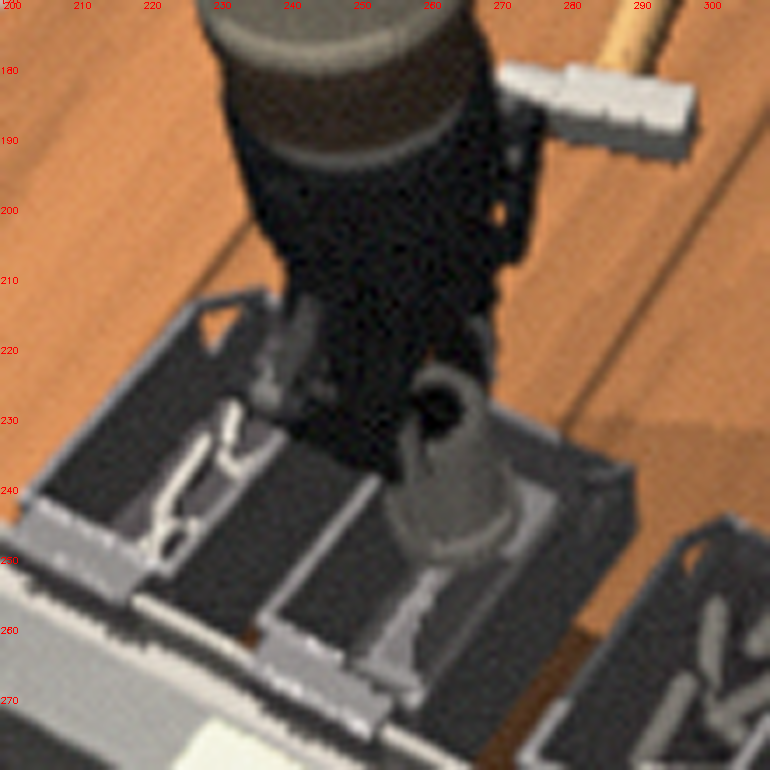

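View pics/ob_t.png

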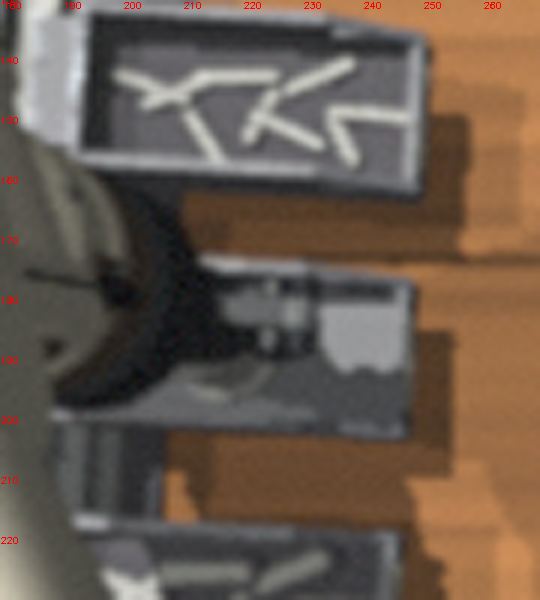

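```bash
python3 - <<'E'
from h import *
np.set_printoptions(precision=4,suppress=True)
d=pickle.load(open("cam_ob.pkl","rb"))
f=lambda u:np.array([200,170])+np.array(u)/7-.5
b=np.array([-.3,1.2])
print("bore",ray(d,"side",f((438,410))-b,.239))
print("flange L/R top(z=.186)",ray(d,"side",f((387,505))-b,.18),ray(d,"side",f((522,508))-b,.18))
# predicted bush outline at TCP centre
c=np.array([.5491,.2042,0])
for z,r in((.174,.022),(.239,.018),(.239,.0)):
  q=np.array([(proj(d,"side",c+[r*np.cos(a),r*np.sin(a),z])+b+.5-[200,170])*7 for a in np.linspace(0,2*np.pi,60)])
  print(z,r,"zoom extents",q.min(0).round(),q.max(0).round())
# bin rims side zoom: lip corners, right rim
for n,u,z in(("lipL",(250,665),.179),("lipR",(372,738),.179),("rimR back",(415,705),.177),("rimR front-high",(590,480),.17),("frontR",(636,465),.139)):
  print(n,ray(d,"side",f(u)-b,z))
g=lambda u:np.array([180,130])+np.array(u)/6-.5
print("top front corners",[ray(d,"top",g(u)-[.8,0],.139) for u in((412,285),(408,437))])
E
```

```text
bore [0.5467 0.2016 0.239 ]
flange L/R top(z=.186) [0.5687 0.2114 0.18  ] [0.5276 0.1926 0.18  ]
0.174 0.022 zoom extents [385. 464.] [516. 577.]
0.239 0.018 zoom extents [370. 366.] [484. 461.]
0.239 0.0 zoom extents [427. 413.] [427. 413.]
lipL [0.5773 0.2817 0.179 ]
lipR [0.5281 0.2866 0.179 ]
rimR back [0.5227 0.2699 0.177 ]
rimR front-high [0.5163 0.168  0.17  ]
frontR [0.5163 0.1396 0.139 ]
top front corners [array([0.5775, 0.1404, 0.139 ]), array([0.5168, 0.1415, 0.139 ])]
```

The bush centre is at about x = 0.547 and the bin's centreline at y ≈ 0.204 is x = 0.5497, so I'm correcting +2 mm and lowering.

Emit:
drive_tool(
  targets=[
    [[0.03,0,0],[0,0,0]],
    [[0,0,-0.2],[0,0,0]],
    [[0,0,-0.25],[0,0,0]],
    [[0,0,-0.25],[0,0,0]],
    [[0,0,-0.2],[0,0,0]],
    [[0,0,0],[0,0,0]],
    [[0,0,0],[0,0,0]],
  ],
)

```text
time: 33.4
ee_pos: [0.5508, 0.2049, 0.1633]
tcp_rot: [0.025, 1.0, 0.0, 0.0]
ft_force: [-0.4, -0.1, -1.3]
width: 0.0332
```

Emit:
drive_tool(
  targets=[
    [[0,0,-0.06],[0,0,0]],
    [[0,0,0],[0,0,0]],
    [[0,0,0],[0,0,0]],
  ],
)

```text
time: 33.78
ee_pos: [0.5506, 0.2048, 0.1596]
tcp_rot: [0.025, 1.0, 0.0, 0.0]
ft_force: [-0.0, 0.2, -2.0]
width: 0.0331
```

```bash
python3 - <<'E'
from h import *
s=st();d=shot("ob2")
cv2.imwrite("pics/ob2_s.png",crop(d,"side",200,170,310,280,6,""))
E
```

```text
t 33.77 pos [0.5506 0.2048 0.1596] ytool_yaw 87.17 z [ 3.e-04  1.e-04 -1.e+00] F [-0.    0.2  -1.95] M [-0.01  0.03  0.01] w 0.0331 j [ 0.36  0.44  0.14  1.27 -0.    0.41]
```

View pics/ob2_s.png

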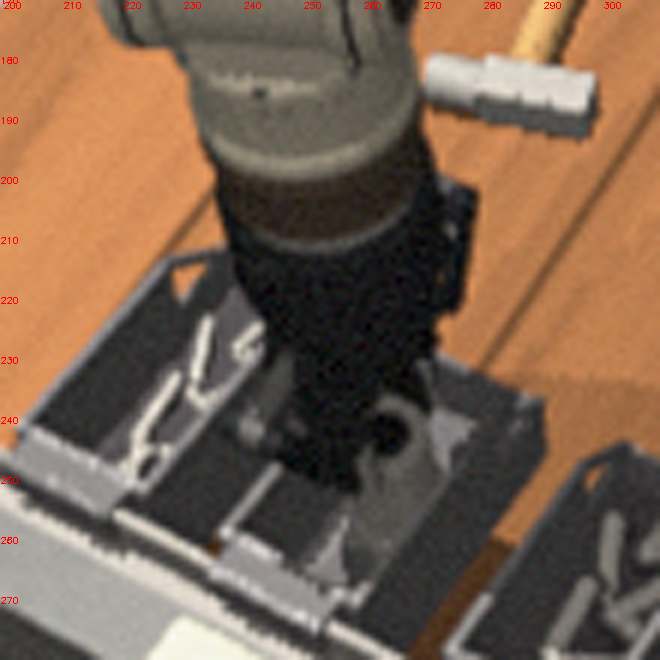

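Emit:
drive_tool(
  targets=[
    [[0,0,-0.04],[0,0,0]],
    [[0,0,0],[0,0,0]],
    [[0,0,0],[0,0,0]],
  ],
)

```text
time: 34.25
ee_pos: [0.5505, 0.2047, 0.1569]
tcp_rot: [0.025, 1.0, -0.0, -0.0]
ft_force: [-0.2, -0.3, -2.2]
width: 0.0331
```

Emit:
drive_tool(
  targets=[
    [[0,0,-0.03],[0,0,0]],
    [[0,0,0],[0,0,0]],
    [[0,0,0],[0,0,0]],
  ],
)

```text
time: 34.62
ee_pos: [0.5505, 0.2047, 0.1552]
tcp_rot: [0.025, 1.0, -0.0, -0.0]
ft_force: [0.0, -0.5, -2.2]
width: 0.0334
```

Emit:
drive_tool(
  targets=[
    [[0,0,-0.03],[0,0,0]],
    [[0,0,0],[0,0,0]],
    [[0,0,0],[0,0,0]],
  ],
)

```text
time: 35.0
ee_pos: [0.5508, 0.2048, 0.1538]
tcp_rot: [0.025, 1.0, 0.0, 0.0]
ft_force: [-0.4, 0.3, 1.1]
width: 0.0334
```

Emit:
drive_tool(
  targets=[
    [[0,0,-0.02],[0,0,0]],
    [[0,0,0],[0,0,0]],
    [[0,0,0],[0,0,0]],
  ],
)

```text
time: 35.38
ee_pos: [0.5513, 0.2049, 0.1536]
tcp_rot: [0.025, 1.0, 0.0, 0.001]
ft_force: [0.1, -1.3, 5.7]
width: 0.0333
```

The bush is on the floor (Fz turned to +6 N). Opening modestly, then rising.

Emit:
drive_tool(
  targets=[
    [[0,0,0.02],[0,0,0]],
    [[0,0,0],[0,0,0]],
    [[0,0,0],[0,0,0]],
    [[0,0,0],[0,0,0]],
  ],
  claw=50,
)

```text
time: 35.88
ee_pos: [0.5504, 0.2048, 0.1532]
tcp_rot: [0.025, 1.0, -0.0, -0.0]
ft_force: [0.7, -0.1, -0.5]
width: 0.0498
```

Emit:
drive_tool(
  targets=[
    [[0,0,0.1],[0,0,0]],
    [[0,0,0.3],[0,0,0]],
    [[0,0,0.5],[0,0,0]],
    [[0,0,0.7],[0,0,0]],
    [[0,-0.4,0.4],[0,0,0]],
    [[0,-0.7,0],[0,0,0]],
    [[-0.2,-0.8,0],[0,0,0]],
    [[-0.2,-0.8,0],[0,0,0]],
    [[-0.2,-0.8,0],[0,0,0]],
    [[-0.2,-0.6,0],[0,0,0]],
  ],
)

```text
time: 37.12
ee_pos: [0.502, -0.0431, 0.274]
tcp_rot: [0.025, 1.0, -0.0, 0.0]
ft_force: [-0.1, -0.5, -0.2]
width: 0.0502
```

Emit:
drive_tool(
  targets=[
    [[-0.3,-0.7,0],[0,0,0]],
    [[-0.3,-0.7,0],[0,0,0]],
    [[-0.2,-0.5,0],[0,0,0]],
    [[0,0,0],[0,0,0]],
    [[0,0,0],[0,0,0]],
  ],
)

```text
time: 37.75
ee_pos: [0.4548, -0.155, 0.2737]
tcp_rot: [0.025, 1.0, 0.0, 0.0]
ft_force: [0.2, 0.2, 0.7]
width: 0.05
```

```bash
python3 - <<'E'
from h import *
s=st();d=shot("fin")
cv2.imwrite("pics/fin_s.png",crop(d,"side",170,170,330,310,5,""))
a=pickle.load(open("cam0.pkl","rb"))
im=np.hstack([crop(a,"top",150,100,270,270,3,""),crop(d,"top",150,100,270,270,3,"")]);cv2.imwrite("pics/fin_t.png",im)
E
```

```text
t 37.75 pos [ 0.4548 -0.155   0.2737] ytool_yaw 87.15 z [ 7.e-04  3.e-04 -1.e+00] F [0.23 0.15 0.69] M [-0.03 -0.    0.02] w 0.05 j [-0.33  0.18  0.08  1.46  0.   -0.28]
```

View pics/fin_s.png

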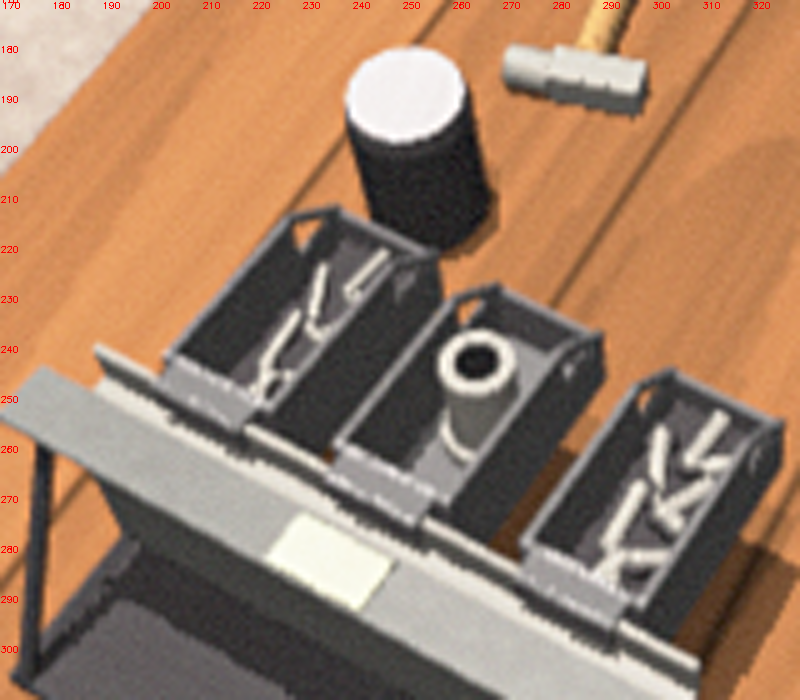

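View pics/fin_t.png

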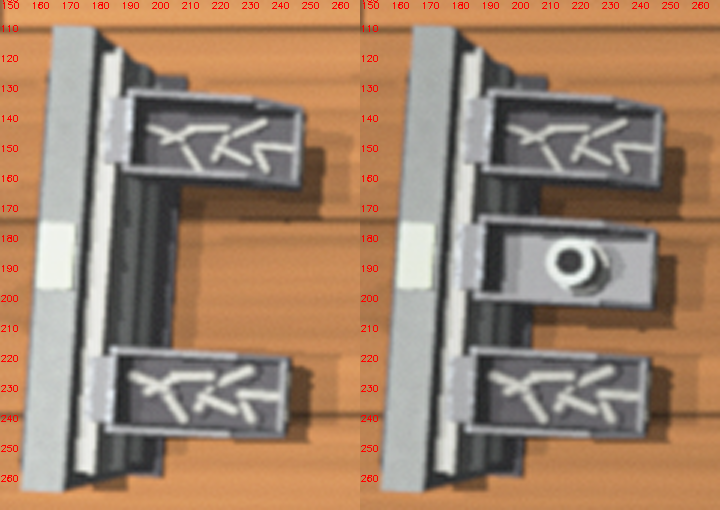

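View pics/top_fin.png

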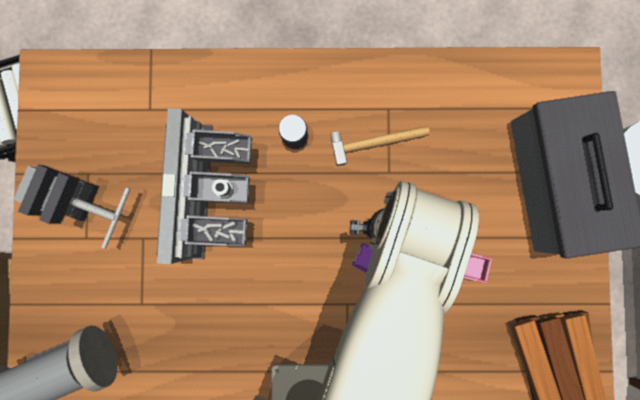

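The bin hangs straight between its neighbours in front of the card, with the bush standing in it at top (221,187). The neighbours, tin and hammer sit at the same pixels as at the start, and the arm is clear. Handing in.

```bash
python3 -c "
from bench import *
print(close_job())"
```

```text
the job is handed in; nothing more can be done
None
```

I hung the grey bin by its lip in the free middle place at the card. Once it hung on its own, I set the steel bush upright on its floor, moved the arm clear and handed in at about 38 s of the 61 s allowed.

**First attempt:** the first lowering failed. The bin most likely caught the louver edge with its back wall (about 25 N) and tipped in the grip. I set it flat on the bench, regripped it, came in level with the wall below the edge top, and lowered it by feel. The largest wrist-force reading I saw was about 31 N, while pressing the tipped bin flat on the bench.

**Last checks:** in both views the bin hangs level and square with its neighbours, its lip in line with theirs, and the bush stands inside. The other two bins, the tin and the hammer look unmoved, judged by eye from the pictures.

**Disagreements:** the two cameras disagree by up to about 8 mm, and raw heights came out 4–10 mm low. After correcting for this with the held bin, the bush top measured 64.3 mm against 65 mm in the text. `close_job` gave no verdict.

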